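# Put the bench kit back on its taped places

### The arm

A 6-joint arm with a two-finger parallel gripper is mounted at the origin on the work surface. World frame = base frame: x ahead of the robot, y to its left, z up, the work surface at z = 0. Lengths are in m, angles in rad, forces in N, time in s.
With the tool pointing down it reaches from about 0.3 to 0.825 m from the base axis. Payload 5.4 kg.
Tool frame: the origin (TCP) lies at the very end of the fingers, on their centre line; the grasp point (between the pads) lies 19 mm behind it (robot.grasp_offset is the distance from the TCP to the grasp point, in m); z points along the fingers, y is the direction in which the jaws open and shut (so a half turn about z gives the same grasp; the last joint's range is limited). The gripper opens to 92 mm and grips with 3 to 60 N. Pads are 20 mm wide; open, the fingers measure 128 mm over their backs; the gripper's body (75 mm by 189 mm) begins 69 mm behind the grasp point.
Start: joints at [1.089, 0.158, 1.597, -0, 1.386, -0.21], TCP at [0.154, 0.554, 0.215] pointing down, gripper open.
Joint ranges: [-2.91, 2.91], [-0.94, 2.29], [0.18, 2.7], [-1.29, 4.43], [0.17, 2.64], [-3, 3]. Speed limits (rad/s): [2.57, 2.57, 3.14, 3.14, 3.14, 3.14].

### API

Orientations are given as a unit quaternion [w, x, y, z].
In Python, from workcell import robot, read_camera, calibration, job, spotter gives the robot as it stands.
- The arm moves only by the tool step_arm, never from a script. Its argument "moves" is a list of rows, each an object of numbers: "tx", "ty", "tz": the shift along the world's x, y, z in mm; "roll": the turn about the world's z in degrees; "fingers": the closure, from 0 (fully open) to 1 (shut). In form: [{"tx": .., "ty": .., "tz": .., "roll": .., "fingers": ..}, ...]. A call has 1 to 20 rows; each row shifts and turns the pose as measured when the row begins; what a row does not reach is not made up. A row lasts 1/12 s, in which the tool goes at most 41.7 mm and 7.16 degrees, less where a joint would pass 70% of its speed; a pose out of reach is approached as far as the arm can. A call is refused whole if a number of a shift passes 41.7 or a number of a turn 7.16, either way. A call with a gripper value outside its range is refused whole. The fingers move at their own pace and stop on an object; "force" is the grip in N (left out, the last holds). Time passes only in rows, so rows that do not move let the fingers close. It gives the time, the measured TCP pose, the force and the opening at its end, in the units of the state.
- robot.sense(): the state, without advancing time (a new reading comes with each control period).
- read_camera(name): name is "side" or "top" or "wrist"; returns the picture (420x560x3 uint8, blue, green, red); there is no depth.
- calibration(name): a dict with "camera_matrix" (3x3 intrinsics, pixels), "distortion" ([k1, k2, p1, p2, k3] as OpenCV has them; the pictures are not rectified), "world_from_camera" (4x4, takes a point from camera to world coordinates). Camera axes: x right, y down, z forward; pixel columns grow to the right and rows downward; lengths in m; the calibration is good to about 2 mm. A picture is of the moment at which its call begins: read the wrist's pose just before it. calibration takes no time and is no camera call; for the wrist camera it gives the pose at the moment of the call.
- job.finish_job(): hands the job in, once; it reports no verdict.
Trained networks look in the newest picture that a camera, given by its name, has taken for a name from the list of things; names that differ only in an ending like _2 or _b are one class to them, and where a whole thing is asked for, a point or a joint stands for the part that bears it (a point fixed in the world has none). Each returns a list of dicts, best first, with "p" (0 to 1); they miss things now and then, are a little off and sometimes report something else, mostly with a low value. They report only what shows in the picture. A call takes as long as a camera call. They do not tell look-alikes from the thing itself.
- spotter.search_frame(camera, query): "bbox" ([left, top, right, bottom] in pixels, round what is visible of it).
The state is a dict: "clock": time; "joints": joint angles; "qvel": joint speeds; "tau": joint torques, N m; "tcp_pos": TCP position; "tcp_rot": TCP orientation; "contact_force": force on the tool from outside, world axes, zero at the start; "moment": the same for the moment, N m; "width": opening from 0.0 (shut) to 1.0 (fully open).
Only numpy, scipy, OpenCV 4.12 (cv2) and the standard library are available. Lean on these libraries where they do the work, as an engineer would, in place of code of your own. Each camera call takes 0.05 s, during which the arm holds its last target.

### The job

Tidy the lab bench after the demonstration: stand each of the four loose containers (large round bottle, small round jar, square bottle, oblong metal box) upright in the middle of the yellow tape outline that has its shape and size, with the square bottle and the metal box squared up to their outlines. Set them down gently without dropping or tipping them, let go of them, and leave the rack of tubes where it stands.

Things in the scene. Friction and masses are not known exactly. Their poses are not given: they have to be found in the camera images.
- large_bottle_mid (a point): Large round white plastic bottle with a blue ribbed screw cap, 60 mm diameter, 96 mm tall; straight-sided from the bench up to 66 mm, then a shoulder, cap 42 mm diameter in the top 18 mm. Stands upright. This point is on its axis, half-way up (48 mm above its underside); z is up. 175 to 350 g.
- jar_mid (a point): Small round white plastic jar with a blue ribbed screw cap, 34 mm diameter, 60 mm tall, cap 31 mm diameter in the top 16 mm. Stands upright. This point is on its axis, half-way up (30 mm above its underside); z is up. 50 to 100 g.
- square_bottle_mid (a point): White plastic bottle with a square body 46 x 46 mm, square-sided from the bench up to 60 mm, then a short neck and a round blue cap 33 mm diameter; 84 mm tall in all. Stands upright. This point is on its axis, half-way up (42 mm above its underside); x and y are square to its sides, z is up. 125 to 250 g. It may stand in its outline any of the four ways round.
- metal_box_mid (a point): Closed oblong bare-aluminium sample box, 84 mm long (its x) by 48 mm wide (its y) by 52 mm tall, flat sided, lid fixed shut, a small dark latch on one short end. This point is at its centre, 26 mm above its underside; z is up. 210 to 420 g. It may stand in its outline either way round.
- large_circle: The larger yellow tape circle, 76 mm inside diameter. Tape 7 mm wide, lying flat on the bench (nothing to bump into), fixed. Origin at its centre, at bench height z = 0.
- small_circle: The smaller yellow tape circle, 50 mm inside diameter. Tape 7 mm wide, lying flat on the bench (nothing to bump into), fixed. Origin at its centre, at bench height z = 0.
- square_outline: Yellow tape square, 62 x 62 mm inside; x and y are square to its sides. Tape 7 mm wide, lying flat on the bench (nothing to bump into), fixed. Origin at its centre, at bench height z = 0.
- oblong_outline: Yellow tape rectangle, 100 mm (its x) by 64 mm (its y) inside. Tape 7 mm wide, lying flat on the bench (nothing to bump into), fixed. Origin at its centre, at bench height z = 0.
- tube_rack_mid (a point): Bystander, not to be moved: loose white block 76 mm (its x) by 52 mm (its y), 56 mm tall with six round blue tube caps on top in two rows of three. It stands among the work. This point is at its centre, 28 mm above its underside.
Not all that is in view belongs to the job. Leave any pink look-alike of the part that bears square_bottle_mid alone.

How it is judged:
By the outcome, as a careful person would: the job done as asked, in the order asked, and still so for the second after the job is handed in, with the robot touching nothing.
It also fails if it takes over 112 s, if anything falls off the work surface, if the arm or the gripper's body presses on something with over 40 N, if the wrist force passes 120 N, or if a joint passes its speed limit or range.

## Working session

There is one attempt and no reset: what is moved stays moved. The work goes in short steps, Python scripts to look and compute and a tool call to move; the robot and the scene stay as the last step left them, time stands still between calls to the robot, and variables do not carry over. Pictures are saved under pics/ and viewed, and the job is handed in when it is done.

Besides the shell and the picture viewer there is one more tool, called after "Emit:" in YAML: its name, and indented under it one key for each argument. step_arm: Moves the arm, as the interface text tells. Its arguments: {"type":"object","properties":{"moves":{"type":"array","items":{"type":"object","properties":{"tx":{"type":"number"},"ty":{"type":"number"},"tz":{"type":"number"},"roll":{"type":"number"},"fingers":{"type":"number"}}}},"force":{"type":"number"}},"required":["moves"]}

```bash
ls; mkdir -p pics; python3 - <<'E'
from workcell import robot, read_camera, calibration, job, spotter
import cv2,numpy as np
for n in ["top","side","wrist"]:
    c=calibration(n); im=read_camera(n); cv2.imwrite(f"pics/{n}0.png",im)
    print(n,np.round(c["camera_matrix"],1).tolist(),c["distortion"],np.round(c["world_from_camera"],3).tolist())
s=robot.sense(); print(s)
E
```

```text
pics
top [[384.1, 0.0, 290.5], [0.0, 384.1, 209.5], [0.0, 0.0, 1.0]] [0.02395183 0.         0.         0.         0.        ] [[0.018, -0.995, 0.102, 0.415], [-1.0, -0.018, 0.0, -0.008], [0.002, -0.102, -0.995, 0.887], [0.0, 0.0, 0.0, 1.0]]
side [[480.9, 0.0, 278.7], [0.0, 480.9, 208.7], [0.0, 0.0, 1.0]] [-0.11343126  0.          0.          0.          0.        ] [[0.806, -0.431, 0.406, 0.015], [-0.592, -0.585, 0.554, -0.674], [-0.001, -0.687, -0.727, 0.96], [0.0, 0.0, 0.0, 1.0]]
wrist [[332.1, 0.0, 279.0], [0.0, 332.1, 208.1], [0.0, 0.0, 1.0]] [0.00011497 0.         0.         0.         0.        ] [[0.268, 0.925, 0.27, 0.078], [0.963, -0.257, -0.077, 0.576], [-0.002, 0.281, -0.96, 0.384], [0.0, 0.0, 0.0, 1.0]]
{'clock': 0.15, 'joints': array([ 1.08892006e+00,  1.58891574e-01,  1.59791290e+00, -5.27355794e-05,
        1.38617491e+00, -2.10098322e-01]), 'qvel': array([-0.00012225, -0.00150982, -0.00290089,  0.00072963, -0.00267321,
        0.00011181]), 'tau': array([ 2.92433299e-06, -3.85918880e+01, -3.22432959e+01,  7.01646670e-02,
        3.51939455e-02, -1.12154748e-04]), 'tcp_pos': array([0.15417006, 0.55346131, 0.21386729]), 'tcp_rot': array([-2.10757339e-04,  1.35466297e-01,  9.90781712e-01, -6.61065976e-04]), 'contact_force': array([ 0.15082858, -0.09555828, -0.17445716]), 'moment': array([-0.00860467,  0.03460429,  0.0819018 ]), 'width': 1.0048893240062018}
```

View pics/top0.png

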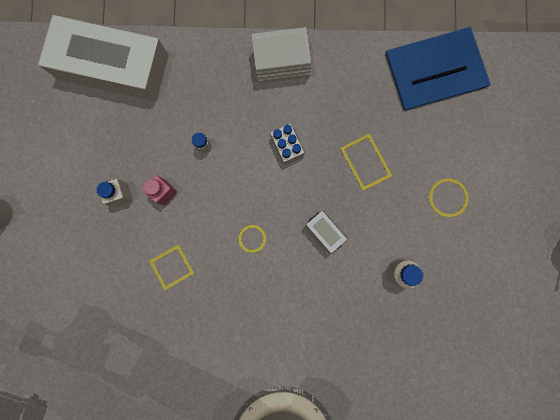

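View pics/side0.png

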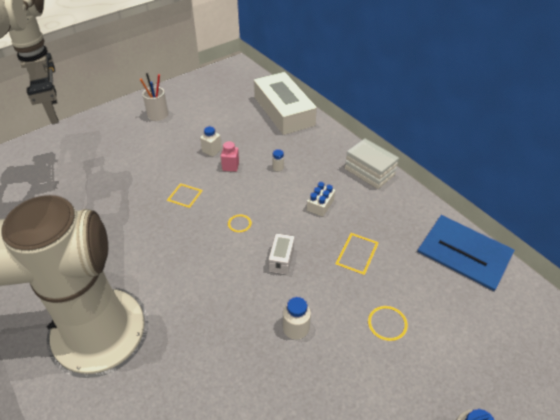

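View pics/wrist0.png

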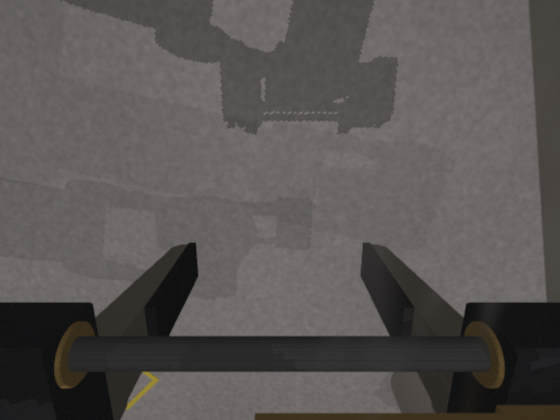

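```bash
cat > h.py <<'E'
import cv2,numpy as np
def ray(c,px):
    K=np.array(c["camera_matrix"]);D=np.array(c["distortion"]);T=np.array(c["world_from_camera"])
    p=cv2.undistortPoints(np.array(px,float).reshape(-1,1,2),K,D).reshape(-1,2)
    d=np.c_[p,np.ones(len(p))]@T[:3,:3].T
    return T[:3,3],d
def onplane(c,px,z):
    o,d=ray(c,px); t=(z-o[2])/d[:,2]
    return (o+d*t[:,None])[:,:2]
def proj(c,P):
    T=np.linalg.inv(np.array(c["world_from_camera"]))
    r,_=cv2.Rodrigues(T[:3,:3])
    q,_=cv2.projectPoints(np.array(P,float).reshape(-1,1,3),r,T[:3,3],np.array(c["camera_matrix"]),np.array(c["distortion"]))
    return q.reshape(-1,2)
def yellow(im):
    h=cv2.cvtColor(im,cv2.COLOR_BGR2HSV); return cv2.inRange(h,(20,110,90),(35,255,255))
def blue(im):
    h=cv2.cvtColor(im,cv2.COLOR_BGR2HSV); return cv2.inRange(h,(100,120,50),(125,255,255))
E
python3 - <<'E'
from h import *
from workcell import calibration,spotter,read_camera
for cam in ["top","side"]:
    im=cv2.imread(f"pics/{cam}0.png"); c=calibration(cam)
    m=yellow(im); n,l,st,ce=cv2.connectedComponentsWithStats(m)
    for i in range(1,n):
        if st[i,4]<60: continue
        cnt,_=cv2.findContours((l==i).astype(np.uint8),cv2.RETR_CCOMP,cv2.CHAIN_APPROX_NONE)
        cnt=max(cnt,key=len)
        w=onplane(c,cnt.reshape(-1,2),0)*1000
        (cx,cy),(a,b),ang=cv2.minAreaRect(w.astype(np.float32))
        print(cam,"Y",st[i],"rect",np.round([cx,cy,a,b,ang],1))
    m=blue(im); n,l,st,ce=cv2.connectedComponentsWithStats(m)
    for i in range(1,n):
        if st[i,4]<30: continue
        w=onplane(c,ce[i],0.07)*1000
        print(cam,"B",st[i],ce[i].round(1),w.round(0))
for q in ["large_bottle_mid","jar_mid","square_bottle_mid","metal_box_mid","tube_rack_mid"]:
    for cam in ["top","side"]:
        read_camera
    
im=cv2.imread("pics/top0.png")
cr=[im[y-40:y+40,x-40:x+40] for x,y in [(110,190),(200,145),(408,275),(327,232)]]
cv2.imwrite("pics/crop0.png",cv2.resize(np.vstack([np.hstack(cr[:2]),np.hstack(cr[2:])]),None,fx=3.7,fy=3.7,interpolation=cv2.INTER_CUBIC))
E
```

```text
top Y [340 134  52  57 490] rect [ 622.1 -182.5  114.4   79.    27.9]
top Y [429 179  40  38 351] rect [ 540.7 -374.3   86.6   90.2    1. ]
top Y [238 225  28  28 259] rect [437.   80.5  62.   62.2   1. ]
top Y [149 245  45  45 375] rect [369.8 261.5  76.6  75.6  30.9]
top B [ 386   27  104   83 5302] [437.3  67.8] [[ 819. -327.]]
top B [284 125   8   8  53] [287.3 128.5] [[676.   2.]]
top B [273 129   9   9  53] [277. 133.] [[666.  24.]]
top B [192 133  15  14 156] [198.6 139.2] [[648. 195.]]
top B [288 134   8   9  53] [291.6 138.2] [[655.  -8.]]
top B [278 139   8   8  54] [281.5 142.6] [[644.  14.]]
top B [293 144   8   8  53] [296.3 147.6] [[634. -18.]]
top B [282 149   9   8  54] [286.  152.4] [[623.   4.]]
top B [ 97 182  16  16 195] [104.4 189.1] [[535. 390.]]
top B [401 265  22  21 336] [411.9 274.9] [[ 365. -265.]]
side Y [167 184  35  24 184] rect [367.4 260.1  76.6  76.5  30.9]
side Y [228 214  24  18 142] rect [436.6  79.5  61.   62.3  53.7]
side Y [335 233  43  42 320] rect [ 620.5 -183.7  114.8   77.8   27.9]
side Y [368 306  40  35 332] rect [ 539.2 -374.6   87.8   89.5   52.9]
side B [  239     0   321   267 48233] [440.1  89.4] [[1288.  129.]]
side B [205 127   9   8  65] [209.  130.6] [[535. 392.]]
side B [273 150  10   9  69] [277.7 153.8] [[637. 180.]]
side B [311 182  13  18  96] [316.8 190.6] [[632.  -2.]]
side B [320 185  12  18  90] [325.5 193.5] [[643. -24.]]
side B [ 418  216   96   74 3551] [466.7 251.8] [[ 790. -376.]]
side B [288 297  19  19 284] [296.7 306.3] [[ 373. -251.]]
side B [466 409  28  11 212] [479.1 415.2] [[ 499. -646.]]
```

View pics/crop0.png

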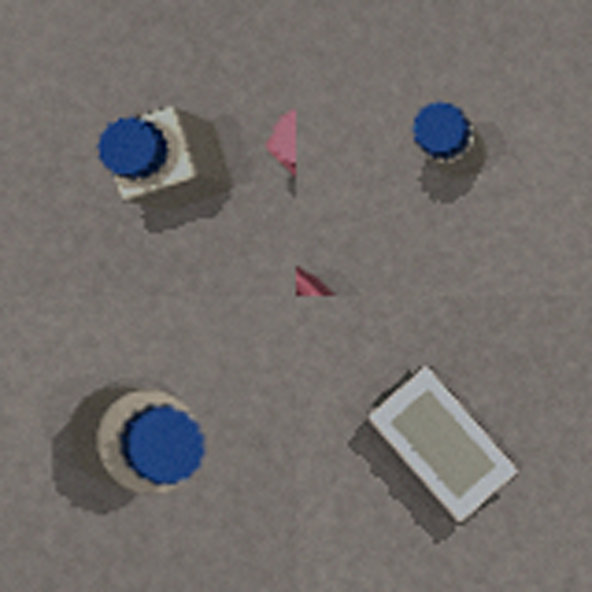

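```bash
cat >> h.py <<'E'
from scipy.optimize import minimize
def blobs(m,mn=30):
    n,l,st,ce=cv2.connectedComponentsWithStats(m)
    return [(st[i],ce[i],l==i) for i in range(1,n) if st[i,4]>=mn]
def capfit(c,ce,r,z0,z1):
    # find axis x,y so that hull centroid of cap cylinder = blob centroid
    from scipy.optimize import fsolve
    a=np.linspace(0,2*np.pi,72,endpoint=False)
    def cen(p):
        P=np.vstack([np.c_[p[0]+r*np.cos(a),p[1]+r*np.sin(a),np.full(72,z)] for z in (z0,z1)])
        h=cv2.convexHull(proj(c,P).astype(np.float32)); M=cv2.moments(h)
        return np.array([M['m10']/M['m00'],M['m01']/M['m00']]),M['m00']
    s=fsolve(lambda p:cen(p)[0]-ce,onplane(c,ce,z1)[0])
    return s*1000,cen(s)[1]
def ringfit(c,mask):
    cnt,hi=cv2.findContours(mask.astype(np.uint8),cv2.RETR_CCOMP,cv2.CHAIN_APPROX_NONE)
    return [onplane(c,k.reshape(-1,2),0)*1000 for k in cnt]
E
python3 - <<'E'
from h import *
from workcell import calibration,spotter,read_camera
K={"top":{"jar":(198.6,139.2),"sq":(104.4,189.1),"lb":(411.9,274.9)},"side":{"jar":(277.7,153.8),"sq":(209,130.6),"lb":(296.7,306.3)}}
D={"jar":(.0155,.044,.060),"sq":(.0165,.064,.084),"lb":(.021,.078,.096)}
for cam in K:
    c=calibration(cam);im=cv2.imread(f"pics/{cam}0.png")
    for k in D:
        s,A=capfit(c,np.array(K[cam][k]),*D[k]); print(cam,k,s.round(1),round(A))
    for st,ce,l in blobs(yellow(im),60):
        cs=ringfit(c,l)
        print(cam,st[:4],[ (np.round(cv2.minAreaRect(w.astype(np.float32))[0],1), np.round(w.mean(0),1), np.round(cv2.minAreaRect(w.astype(np.float32))[1:][0],1),round(cv2.minAreaRect(w.astype(np.float32))[2],1)) for w in cs if len(w)>20])
for cam in ["top","side"]:
    c=calibration(cam);im=read_camera(cam)
    for q in ["large_bottle_mid","jar_mid","square_bottle_mid","metal_box_mid"]:
        r=spotter.search_frame(cam,q); print(cam,q,[(round(x["p"],2),np.round(x["bbox"]).tolist()) for x in r[:3]])
c=calibration("top");im=cv2.imread("pics/top0.png")
g=im.min(2); x0,y0=300,205; sub=g[y0:y0+55,x0:x0+55]
m=(sub>150).astype(np.uint8); m=cv2.morphologyEx(m,cv2.MORPH_CLOSE,np.ones((9,9)))
cnt=max(cv2.findContours(m,0,cv2.CHAIN_APPROX_NONE)[0],key=len).reshape(-1,2)+[x0,y0]
w=onplane(c,cnt,.052)*1000; print("box",cv2.minAreaRect(w.astype(np.float32)))
E
```

```text
top jar [653.4 198.8] 187
top sq [534.3 388. ] 264
top lb [ 366.5 -259.4] 393
top [340 134  52  57] [(array([ 622.1, -182.5]), array([ 621.2, -182.6]), array([114.4,  79. ]), 27.9), (array([ 622.4, -183. ]), array([ 622.3, -183.1]), array([103.7,  67.7]), 27.9)]
top [429 179  40  38] [(array([ 540.7, -374.3]), array([ 541.3, -374.3]), array([86.6, 90.2]), 1.0), (array([ 540.6, -373.2]), array([ 541.1, -373.7]), array([77.3, 78.8]), 1.0)]
top [238 225  28  28] [(array([437. ,  80.5]), array([437.1,  79.6]), array([62. , 62.2]), 1.0), (array([437. ,  79.3]), array([436.9,  79.8]), array([52.9, 50.7]), 1.8)]
top [149 245  45  45] [(array([369.8, 261.5]), array([369.4, 261.5]), array([76.6, 75.6]), 30.9), (array([369.7, 261.7]), array([369.9, 261.9]), array([66.4, 66. ]), 30.9)]
side jar [650.1 197.5] 102
side sq [532.2 387.1] 116
side lb [ 365.7 -258.7] 359
side [167 184  35  24] [(array([367.4, 260.1]), array([366.8, 259.8]), array([76.6, 76.5]), 30.9), (array([367.7, 260.1]), array([367.5, 259.5]), array([68.1, 66.2]), 30.3)]
side [228 214  24  18] [(array([436.6,  79.5]), array([435.
[... 421 characters left out ...]
4.2]), array([ 538.9, -374.5]), array([79. , 77.3]), 8.3)]
top large_bottle_mid [(0.91, [389.0, 257.0, 426.0, 289.0])]
top jar_mid [(0.56, [190.0, 136.0, 213.0, 152.0])]
top square_bottle_mid [(0.92, [98.0, 181.0, 135.0, 206.0]), (0.84, [145.0, 175.0, 174.0, 202.0])]
top metal_box_mid [(0.59, [304.0, 211.0, 349.0, 255.0])]
side large_bottle_mid [(0.97, [280.0, 296.0, 312.0, 339.0])]
side jar_mid [(0.48, [271.0, 150.0, 284.0, 171.0])]
side square_bottle_mid [(0.9, [203.0, 126.0, 221.0, 154.0]), (0.66, [220.0, 142.0, 240.0, 171.0])]
side metal_box_mid [(0.83, [270.0, 235.0, 294.0, 277.0])]
box ((453.9354248046875, -86.59896087646484), (81.84065246582031, 45.250518798828125), 41.81947708129883)
```

Emit:
step_arm:
  moves:
    - {"tx": 22,"ty": -31,"fingers": 0}
    - {"tx": 22,"ty": -31}
    - {"tx": 22,"ty": -31}
    - {"tx": 22,"ty": -31}
    - {"tx": 22,"ty": -31}
    - {"tx": 22,"ty": -31}
    - {"tx": 22,"ty": -31}
    - {"tx": 22,"ty": -31}
    - {"tx": 22,"ty": -31}
    - {"tx": 22,"ty": -31}
    - {"tx": 22,"ty": -31}
    - {"tx": 22,"ty": -31}
    - {"tx": 22,"ty": -31}
  force: 20

```text
validation failed for argument at $.mo...
```

Emit:
step_arm:
  moves:
    - {"tx": 22,"ty": -31,"tz": 0,"roll": 0,"fingers": 0}
    - {"tx": 22,"ty": -31,"tz": 0,"roll": 0,"fingers": 0}
  force: 20

```text
clock: 0.82
tcp_pos: [0.196, 0.4941, 0.2142]
tcp_rot: [-0.001, 0.132, 0.991, 0.001]
contact_force: [0.1, 0.2, -0.1]
width: 0.999
```

Emit:
step_arm:
  moves:
    - {"tx": 22,"ty": -31,"tz": 0,"roll": 0,"fingers": 0}
    - {"tx": 22,"ty": -31,"tz": 0,"roll": 0,"fingers": 0}
    - {"tx": 22,"ty": -31,"tz": 0,"roll": 0,"fingers": 0}
    - {"tx": 22,"ty": -31,"tz": 0,"roll": 0,"fingers": 0}
    - {"tx": 22,"ty": -31,"tz": 0,"roll": 0,"fingers": 0}
    - {"tx": 22,"ty": -31,"tz": 0,"roll": 0,"fingers": 0}
    - {"tx": 22,"ty": -31,"tz": 0,"roll": 0,"fingers": 0}
    - {"tx": 22,"ty": -31,"tz": 0,"roll": 0,"fingers": 0}
    - {"tx": 20,"ty": -35,"tz": 0,"roll": 0,"fingers": 0}
    - {"tx": 10,"ty": -38,"tz": 0,"roll": 0,"fingers": 0}
    - {"tx": 0,"ty": -40,"tz": 0,"roll": 0,"fingers": 0}
    - {"tx": 0,"ty": -40,"tz": 0,"roll": 0,"fingers": 0}
    - {"tx": -4,"ty": -40,"tz": 0,"roll": 0,"fingers": 0}
    - {"tx": -5,"ty": -40,"tz": 0,"roll": 0,"fingers": 0}
    - {"tx": -5,"ty": -40,"tz": 0,"roll": 0,"fingers": 0}
    - {"tx": -5,"ty": -40,"tz": 0,"roll": 0,"fingers": 0}
    - {"tx": -5,"ty": -40,"tz": 0,"roll": 0,"fingers": 0}

```text
clock: 2.23
tcp_pos: [0.3849, -0.1313, 0.2186]
tcp_rot: [0.007, 0.128, 0.992, 0.002]
contact_force: [1.4, -0.4, 0.4]
width: 1.0
```

Emit:
step_arm:
  moves:
    - {"tx": -6,"ty": -38,"tz": 0,"roll": 0,"fingers": 0}
    - {"tx": -6,"ty": -38,"tz": 0,"roll": 0,"fingers": 0}
    - {"tx": -6,"ty": -34,"tz": 0,"roll": 0,"fingers": 0}
    - {"tx": 0,"ty": -14,"tz": 0,"roll": 0,"fingers": 0}

```text
clock: 2.57
tcp_pos: [0.3635, -0.266, 0.22]
tcp_rot: [0.009, 0.131, 0.991, 0.0]
contact_force: [0.4, -0.5, -1.0]
width: 0.999
```

```bash
cat > w.py <<'E'
import sys
from h import *
from workcell import robot,calibration,read_camera
def look(name):
    s=robot.sense(); c=calibration("wrist"); im=read_camera("wrist"); cv2.imwrite(f"pics/{name}.png",im)
    R=cv2.Rodrigues(np.zeros(3))[0]; w,x,y,z=s["tcp_rot"]
    head=np.degrees(np.arctan2(1-2*(x*x+z*z),2*(x*y-w*z)))
    print("clk",round(s["clock"],2),"tcp",np.round(s["tcp_pos"]*1000,1),"head",round(head,2),"w",round(s["width"]*92,1),"F",np.round(s["contact_force"],1))
    return s,c,im
E
python3 - <<'E'
from w import *
s,c,im=look("w1")
for st,ce,l in blobs(blue(im),200): print(st,ce.round(1),capfit(c,ce,.021,.078,.096))
E
```

```text
clk 2.57 tcp [ 363.5 -266.   220. ] head 74.98 w 91.9 F [ 0.4 -0.5 -1. ]
[ 265  176   46   47 1600] [287.  199.3] (array([ 367.89580972, -258.04918835]), 1736.8212987089064)
```

View pics/w1.png

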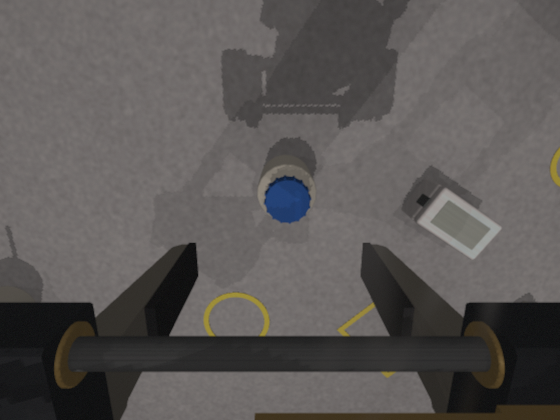

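Emit:
step_arm:
  moves:
    - {"tx": 4,"ty": 7,"tz": -20,"roll": 0,"fingers": 0}
    - {"tx": 0,"ty": 0,"tz": -35,"roll": 0,"fingers": 0}
    - {"tx": 0,"ty": 0,"tz": -35,"roll": 0,"fingers": 0}
    - {"tx": 0,"ty": 0,"tz": -5,"roll": 0,"fingers": 0}

```text
clock: 2.95
tcp_pos: [0.3693, -0.2633, 0.1265]
tcp_rot: [0.013, 0.134, 0.991, -0.003]
contact_force: [-1.0, -0.1, -0.3]
width: 1.0
```

```bash
python3 - <<'E'
from w import *
s,c,im=look("w2");print(s["tcp_rot"])
for st,ce,l in blobs(blue(im),200): print(st,ce.round(1),capfit(c,ce,.021,.078,.096))
E
```

```text
clk 2.95 tcp [ 369.3 -263.3  126.5] head 74.62 w 92.0 F [-1.  -0.1 -0.3]
[ 0.01261784  0.13376454  0.99092695 -0.00340745]
[ 253  196   66   67 3311] [285.4 229.7] (array([ 367.85826971, -257.65015869]), 3522.424369371962)
```

View pics/w2.png

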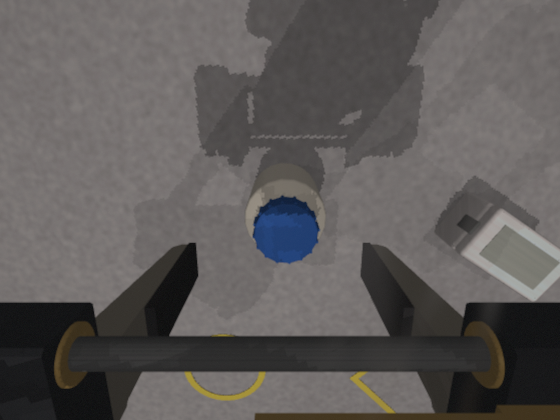

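Emit:
step_arm:
  moves:
    - {"tx": -1.5,"ty": 5,"tz": -20,"roll": 0,"fingers": 0}
    - {"tx": 0,"ty": 0,"tz": -35,"roll": 0,"fingers": 0}
    - {"tx": 0,"ty": 0,"tz": -30,"roll": 0,"fingers": 0}
    - {"tx": 0,"ty": 0,"tz": -14,"roll": 0,"fingers": 0}

```text
clock: 3.33
tcp_pos: [0.3747, -0.264, 0.0374]
tcp_rot: [0.02, 0.132, 0.991, -0.01]
contact_force: [0.2, 1.2, -1.0]
width: 1.005
```

```bash
python3 - <<'E'
from w import *
s,c,im=look("w3");print(s["tcp_rot"])
E
```

```text
clk 3.33 tcp [ 374.7 -264.    37.4] head 74.76 w 92.4 F [ 0.2  1.2 -1. ]
[ 0.02035741  0.13240299  0.99093198 -0.01043204]
```

View pics/w3.png

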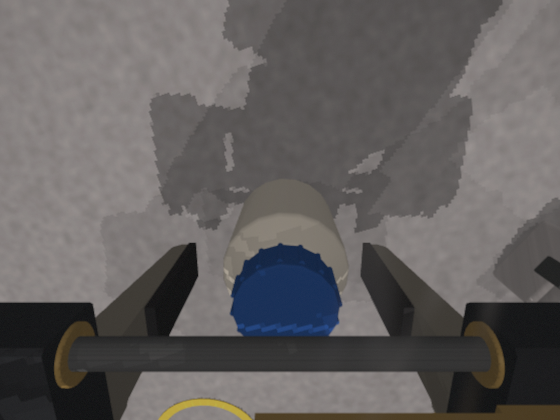

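Emit:
step_arm:
  moves:
    - {"tx": -3,"ty": 3,"tz": 0,"roll": 0,"fingers": 0}
    - {"tx": -3,"ty": 2.5,"tz": 0,"roll": 0,"fingers": 0}
    - {"tx": 0,"ty": 0,"tz": -4,"roll": 0,"fingers": 0}
    - {"tx": 0,"ty": 0,"tz": -4,"roll": 0,"fingers": 0}
    - {"tx": 0,"ty": 0,"tz": 0,"roll": 0,"fingers": 0}

```text
clock: 3.8
tcp_pos: [0.3716, -0.2608, 0.0353]
tcp_rot: [0.024, 0.132, 0.991, -0.013]
contact_force: [0.5, 0.3, -0.3]
width: 0.997
```

```bash
python3 - <<'E'
from w import *
s,c,im=look("w4");print(s["tcp_rot"],s["qvel"].round(3))
E
```

```text
clk 3.8 tcp [ 371.6 -260.8   35.3] head 74.84 w 91.7 F [ 0.5  0.3 -0.3]
[ 0.02351571  0.13163007  0.99093149 -0.01324046] [ 0.001 -0.031 -0.017  0.001  0.014  0.   ]
```

View pics/w4.png

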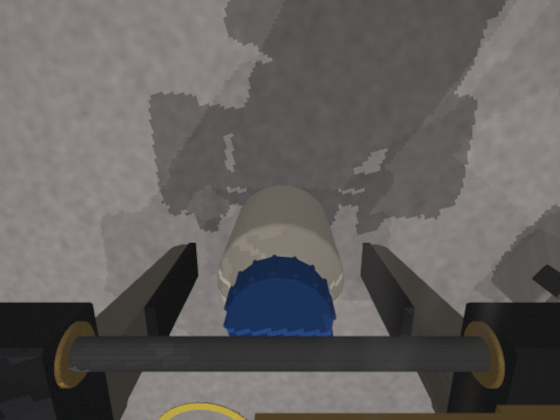

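Emit:
step_arm:
  moves:
    - {"tx": 0,"ty": 0,"tz": 0,"roll": 0,"fingers": 0}
    - {"tx": 0,"ty": 0,"tz": 0,"roll": 0,"fingers": 0}
    - {"tx": 0,"ty": 0,"tz": 0,"roll": 0,"fingers": 0}

```text
clock: 4.1
tcp_pos: [0.3726, -0.2621, 0.037]
tcp_rot: [0.025, 0.132, 0.991, -0.014]
contact_force: [1.2, -0.4, -0.4]
width: 0.999
```

```bash
cat >> w.py <<'E'
def tilt(s):
    w,x,y,z=s["tcp_rot"]; print("clk",s["clock"],"tcp",np.round(s["tcp_pos"]*1000,1),"zax",np.round([2*(x*z+w*y),2*(y*z-w*x)],4),"qvel",s["qvel"].round(3),"j",s["joints"].round(4))
E
python3 - <<'E'
from w import *
tilt(robot.sense())
E
```

```text
clk 4.1 tcp [ 372.6 -262.1   37. ] zax [ 0.0451 -0.0348] qvel [ 0.001 -0.004 -0.004  0.     0.002  0.   ] j [-0.8889  0.0334  2.1187  0.0162  0.9341 -2.2047]
```

Emit:
step_arm:
  moves:
    - {"tx": -3,"ty": 2,"tz": -5,"roll": 0,"fingers": 0}

```text
clock: 4.18
tcp_pos: [0.3706, -0.2613, 0.033]
tcp_rot: [0.026, 0.132, 0.991, -0.015]
contact_force: [-0.1, -0.5, -0.0]
width: 1.002
```

```bash
python3 - <<'E'
from w import *
tilt(robot.sense())
E
```

```text
clk 4.1833 tcp [ 370.6 -261.3   33. ] zax [ 0.047  -0.0372] qvel [-0.035  0.011  0.162  0.003 -0.16  -0.039] j [-0.8914  0.0336  2.1285  0.0166  0.9211 -2.2077]
```

Emit:
step_arm:
  moves:
    - {"tx": 0,"ty": 0,"tz": 0,"roll": 0,"fingers": 0}
    - {"tx": 0,"ty": 0,"tz": 0,"roll": 0,"fingers": 0}
    - {"tx": 0,"ty": 0,"tz": 0,"roll": 0,"fingers": 0}
    - {"tx": 0,"ty": 0,"tz": 0,"roll": 0,"fingers": 0}

```text
clock: 4.52
tcp_pos: [0.3691, -0.2598, 0.0313]
tcp_rot: [0.024, 0.132, 0.991, -0.014]
contact_force: [0.7, -0.5, 1.0]
width: 0.999
```

```bash
python3 - <<'E'
from w import *
tilt(robot.sense()); print(robot.sense()["tau"].round(1))
print([x for x in dir(robot) if x[0]!="_"])
E
```

```text
clk 4.5167 tcp [ 369.1 -259.8   31.3] zax [ 0.0447 -0.0344] qvel [-0.001  0.     0.004 -0.002 -0.    -0.001] j [-0.8919  0.0344  2.1316  0.0166  0.9207 -2.2079]
[  0.  -27.4 -26.   -0.   -0.2  -0. ]
['MotionError', 'grasp_offset', 'sense']
```

Emit:
step_arm:
  moves:
    - {"tx": 0,"ty": 0,"tz": 0,"roll": 0,"fingers": 0}
    - {"tx": 0,"ty": 0,"tz": 0,"roll": 0,"fingers": 0}
    - {"tx": 0,"ty": 0,"tz": 0,"roll": 0,"fingers": 0}
    - {"tx": 0,"ty": 0,"tz": 0,"roll": 0,"fingers": 0}

```text
clock: 4.85
tcp_pos: [0.3691, -0.2598, 0.0313]
tcp_rot: [0.024, 0.132, 0.991, -0.014]
contact_force: [0.4, 1.0, 0.5]
width: 0.996
```

```bash
python3 - <<'E'
from w import *
tilt(robot.sense())
E
```

```text
clk 4.85 tcp [ 369.1 -259.8   31.3] zax [ 0.0447 -0.0344] qvel [ 0.002 -0.    -0.002 -0.001  0.001 -0.   ] j [-0.8919  0.0346  2.1315  0.0165  0.9207 -2.2079]
```

Emit:
step_arm:
  moves:
    - {"tx": 0,"ty": 0,"tz": 35,"roll": 0,"fingers": 0}
    - {"tx": 0,"ty": 0,"tz": 35,"roll": 0,"fingers": 0}
    - {"tx": 0,"ty": 0,"tz": 35,"roll": 0,"fingers": 0}
    - {"tx": 0,"ty": 0,"tz": 0,"roll": 0,"fingers": 0}
    - {"tx": 0,"ty": 0,"tz": 0,"roll": 0,"fingers": 0}

```text
clock: 5.27
tcp_pos: [0.367, -0.2572, 0.1386]
tcp_rot: [0.022, 0.132, 0.991, -0.012]
contact_force: [-0.6, 1.3, -1.4]
width: 0.998
```

```bash
python3 - <<'E'
from w import *
tilt(robot.sense())
E
```

```text
clk 5.2667 tcp [ 367.  -257.2  138.6] zax [ 0.0406 -0.0294] qvel [ 0.002 -0.051 -0.065  0.     0.02   0.002] j [-0.892  -0.1508  2.0636  0.0142  1.1804 -2.2033]
```

Emit:
step_arm:
  moves:
    - {"tx": 0,"ty": 0,"tz": 0,"roll": -7.1,"fingers": 0}
    - {"tx": 0,"ty": 0,"tz": 0,"roll": -7.1,"fingers": 0}
    - {"tx": 0,"ty": 0,"tz": 0,"roll": -7.1,"fingers": 0}
    - {"tx": 0,"ty": 0,"tz": 0,"roll": -7.1,"fingers": 0}
    - {"tx": 0,"ty": 0,"tz": 0,"roll": -7.1,"fingers": 0}
    - {"tx": 0,"ty": 0,"tz": 0,"roll": -7.1,"fingers": 0}
    - {"tx": 0,"ty": 0,"tz": 0,"roll": -7.1,"fingers": 0}
    - {"tx": 0,"ty": 0,"tz": 0,"roll": -7.1,"fingers": 0}
    - {"tx": 0,"ty": 0,"tz": 0,"roll": -7.1,"fingers": 0}
    - {"tx": 0,"ty": 0,"tz": 0,"roll": -7.1,"fingers": 0}
    - {"tx": 0,"ty": 0,"tz": 0,"roll": -7.1,"fingers": 0}
    - {"tx": 0,"ty": 0,"tz": 0,"roll": -7.1,"fingers": 0}

```text
clock: 6.27
tcp_pos: [0.3629, -0.2526, 0.1262]
tcp_rot: [0.001, 0.773, 0.634, -0.021]
contact_force: [-0.4, 0.5, -0.2]
width: 0.998
```

```bash
python3 - <<'E'
from w import *
tilt(robot.sense())
E
```

```text
clk 6.2667 tcp [ 362.9 -252.6  126.2] zax [-0.0317 -0.0283] qvel [ 0.007  0.075 -0.034 -0.004  0.044  1.496] j [-0.8506 -0.0954  2.0399 -0.0457  1.1971 -0.6358]
```

Emit:
step_arm:
  moves:
    - {"tx": 0,"ty": 0,"tz": 0,"roll": -7.1,"fingers": 0}
    - {"tx": 0,"ty": 0,"tz": 0,"roll": -7.1,"fingers": 0}
    - {"tx": 0,"ty": 0,"tz": 0,"roll": -7.1,"fingers": 0}
    - {"tx": 0,"ty": 0,"tz": 0,"roll": -7.1,"fingers": 0}
    - {"tx": 0,"ty": 0,"tz": 0,"roll": -7.1,"fingers": 0}
    - {"tx": 0,"ty": 0,"tz": 0,"roll": -7.1,"fingers": 0}
    - {"tx": 0,"ty": 0,"tz": 0,"roll": -7.1,"fingers": 0}
    - {"tx": 0,"ty": 0,"tz": 0,"roll": -7.1,"fingers": 0}
    - {"tx": 0,"ty": 0,"tz": 0,"roll": -7.1,"fingers": 0}
    - {"tx": 0,"ty": 0,"tz": 0,"roll": -7.1,"fingers": 0}
    - {"tx": 0,"ty": 0,"tz": 0,"roll": -7.1,"fingers": 0}
    - {"tx": 0,"ty": 0,"tz": 0,"roll": -7.1,"fingers": 0}
    - {"tx": 0,"ty": 0,"tz": 0,"roll": 0,"fingers": 0}

```text
clock: 7.35
tcp_pos: [0.3565, -0.2448, 0.1088]
tcp_rot: [-0.026, 0.997, -0.065, -0.018]
contact_force: [-0.5, -0.3, -0.0]
width: 1.0
```

```bash
python3 - <<'E'
from w import *
s,c,im=look("w5"); tilt(s)
for st,ce,l in blobs(blue(im),200): print(st,ce.round(1),capfit(c,ce,.021,.078,.096))
E
```

```text
clk 7.35 tcp [ 356.5 -244.8  108.8] head -97.54 w 92.0 F [-0.5 -0.3 -0. ]
clk 7.35 tcp [ 356.5 -244.8  108.8] zax [-0.0321  0.0537] qvel [ 0.003  0.018  0.01  -0.004 -0.006 -0.103] j [-0.8895 -0.055   2.0405  0.0095  1.2181  0.8084]
[ 265  187   74   74 4063] [301.1 224. ] (array([ 368.11892345, -257.63447481]), 4299.819964879192)
```

View pics/w5.png

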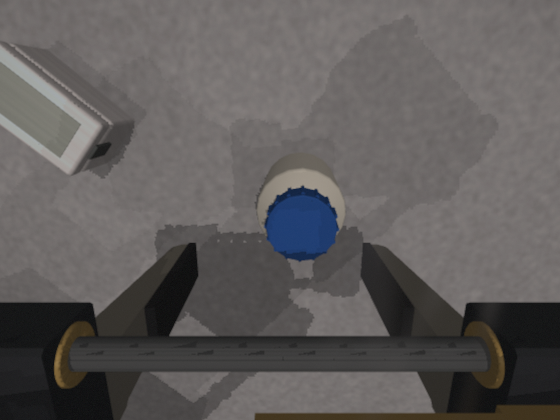

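Emit:
step_arm:
  moves:
    - {"tx": 11.5,"ty": -13,"tz": 0,"roll": 0,"fingers": 0}
    - {"tx": 0,"ty": 0,"tz": -35,"roll": 0,"fingers": 0}
    - {"tx": 0,"ty": 0,"tz": -35,"roll": 0,"fingers": 0}
    - {"tx": 0,"ty": 0,"tz": 0,"roll": 0,"fingers": 0}
    - {"tx": 0,"ty": 0,"tz": 0,"roll": 0,"fingers": 0}

```text
clock: 7.82
tcp_pos: [0.3687, -0.2582, 0.036]
tcp_rot: [-0.025, 0.998, -0.054, -0.018]
contact_force: [-0.4, 0.5, 0.4]
width: 0.998
```

```bash
python3 - <<'E'
from w import *
s,c,im=look("w6"); tilt(s)
E
```

```text
clk 7.82 tcp [ 368.7 -258.2   36. ] head -96.22 w 91.9 F [-0.4  0.5  0.4]
clk 7.8167 tcp [ 368.7 -258.2   36. ] zax [-0.0327  0.0527] qvel [-0.002  0.049  0.038 -0.004 -0.017 -0.028] j [-0.8866  0.1152  2.0338  0.0092  1.0542  0.787 ]
```

View pics/w6.png

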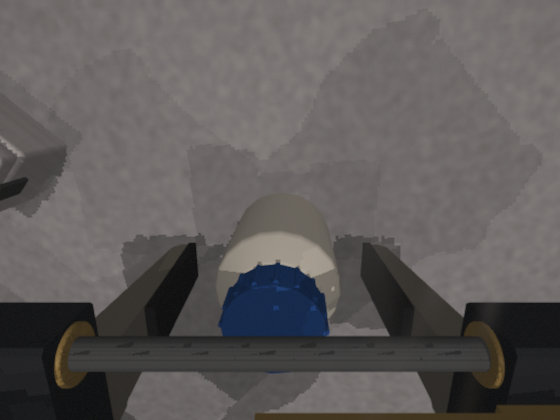

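Emit:
step_arm:
  moves:
    - {"tx": 0,"ty": 0,"tz": 38,"roll": 0,"fingers": 0}
    - {"tx": 0,"ty": 0,"tz": 38,"roll": 0,"fingers": 0}
    - {"tx": 0.4,"ty": -0.5,"tz": 12,"roll": 7.1,"fingers": 0}
    - {"tx": 0.4,"ty": -0.5,"tz": 1.2,"roll": 7.1,"fingers": 0}
    - {"tx": 0.4,"ty": -0.5,"tz": 1.2,"roll": 7.1,"fingers": 0}
    - {"tx": 0.4,"ty": -0.5,"tz": 1.2,"roll": 7.1,"fingers": 0}
    - {"tx": 0.4,"ty": -0.5,"tz": 1.2,"roll": 7.1,"fingers": 0}
    - {"tx": 0.4,"ty": -0.5,"tz": 1.2,"roll": 7.1,"fingers": 0}
    - {"tx": 0.4,"ty": -0.5,"tz": 1.2,"roll": 7.1,"fingers": 0}
    - {"tx": 0.4,"ty": -0.5,"tz": 1.2,"roll": 7.1,"fingers": 0}
    - {"tx": 0.4,"ty": -0.5,"tz": 1.2,"roll": 7.1,"fingers": 0}
    - {"tx": 0.4,"ty": -0.5,"tz": 1.2,"roll": 7.1,"fingers": 0}
    - {"tx": 0.4,"ty": -0.5,"tz": 1.2,"roll": 7.1,"fingers": 0}
    - {"tx": 0.4,"ty": -0.5,"tz": 1.2,"roll": 7.1,"fingers": 0}
    - {"tx": 0.4,"ty": -0.5,"tz": 1.2,"roll": 7.1,"fingers": 0}

```text
clock: 9.12
tcp_pos: [0.3798, -0.2694, 0.1745]
tcp_rot: [0.011, 0.723, 0.69, -0.022]
contact_force: [0.2, 0.1, -0.2]
width: 1.0
```

```bash
python3 - <<'E'
from w import *
tilt(robot.sense())
E
```

```text
clk 9.1167 tcp [ 379.8 -269.4  174.5] zax [-0.0173 -0.0457] qvel [-0.014 -0.098  0.003  0.024 -0.005 -1.511] j [-0.8466 -0.1068  1.9493 -0.0452  1.2765 -0.7875]
```

Emit:
step_arm:
  moves:
    - {"tx": 0,"ty": 0,"tz": 0,"roll": 0,"fingers": 0}
    - {"tx": -12,"ty": 11,"tz": -36,"roll": 0,"fingers": 0}

```text
clock: 9.28
tcp_pos: [0.3733, -0.2646, 0.1493]
tcp_rot: [0.022, 0.722, 0.691, -0.023]
contact_force: [1.2, -0.4, -0.0]
width: 1.0
```

```bash
python3 - <<'E'
from w import *
tilt(robot.sense())
for i in range(3):
    read_camera("side"); tilt(robot.sense())
E
```

```text
clk 9.2833 tcp [ 373.3 -264.6  149.3] zax [-0.0029 -0.0623] qvel [-0.049 -0.076  1.062 -0.016 -0.946 -0.037] j [-0.8503 -0.1204  2.0145 -0.0464  1.2028 -0.7902]
clk 9.3333 tcp [ 364.8 -254.9  136. ] zax [-0.0195 -0.0433] qvel [0.007 0.064 0.076 0.006 0.188 0.009] j [-0.8502 -0.1172  2.0392 -0.0464  1.2003 -0.7901]
clk 9.3833 tcp [ 364.5 -254.4  136.6] zax [-0.0222 -0.0402] qvel [-0.001  0.005 -0.113  0.002  0.038 -0.003] j [-0.85   -0.1158  2.0366 -0.0462  1.2056 -0.79  ]
clk 9.4333 tcp [ 366.5 -256.7  139.3] zax [-0.0186 -0.0442] qvel [-0.002 -0.003 -0.106 -0.001 -0.007 -0.008] j [-0.8501 -0.1158  2.0308 -0.0462  1.206  -0.7903]
```

```bash
cat > st.py <<'E'
from w import *
import sys
n=int(sys.argv[1]) if len(sys.argv)>1 else 2
for i in range(n): read_camera("side")
s=robot.sense(); w,x,y,z=s["tcp_rot"]
head=np.degrees(np.arctan2(1-2*(x*x+z*z),2*(x*y-w*z))); zx=np.array([2*(x*z+w*y),2*(y*z-w*x)])
jd=np.array([np.cos(np.radians(head)),np.sin(np.radians(head))])
p=s["tcp_pos"]*1000; u=p[:2]/np.hypot(*p[:2])
print("clk %.2f"%s["clock"],"tcp",p.round(1),"grasp",(p[:2]-19*zx).round(1),"head %.2f"%head,"zax",zx.round(4),"jawtilt %.3f padtilt %.3f rad %.3f lat %.3f"%(zx@jd,zx@[jd[1],-jd[0]],zx@u,zx@[-u[1],u[0]]),"w %.1f"%(s["width"]*92),"F",s["contact_force"].round(1),"j3 %.2f j6 %.2f"%(s["joints"][2],s["joints"][5]))
E
echo
```

Emit:
step_arm:
  moves:
    - {"tx": 1,"ty": -2,"tz": -40,"roll": 0,"fingers": 0}

```text
clock: 9.52
tcp_pos: [0.3727, -0.2643, 0.1076]
tcp_rot: [0.018, 0.723, 0.691, -0.022]
contact_force: [0.6, -2.3, 0.7]
width: 1.002
```

```bash
python3 st.py 2
```

```text
clk 9.62 tcp [ 366.2 -257.3   97.1] grasp [ 366.7 -256.5] head -2.61 zax [-0.0227 -0.0396] jawtilt -0.021 padtilt 0.041 rad 0.004 lat -0.045 w 91.8 F [-0.9  1.1 -0.7] j3 2.06 j6 -0.79
```

Emit:
step_arm:
  moves:
    - {"tx": 0,"ty": 0,"tz": -40,"roll": 0,"fingers": 0}

```text
clock: 9.7
tcp_pos: [0.3717, -0.2633, 0.0654]
tcp_rot: [0.014, 0.723, 0.69, -0.022]
contact_force: [1.4, -0.8, 0.3]
width: 1.003
```

```bash
python3 st.py 2
```

```text
clk 9.80 tcp [ 364.8 -255.6   55.6] grasp [ 365.3 -255. ] head -2.67 zax [-0.0274 -0.0342] jawtilt -0.026 padtilt 0.035 rad -0.003 lat -0.044 w 92.0 F [-0.3  0.4  0. ] j3 2.09 j6 -0.78
```

Emit:
step_arm:
  moves:
    - {"tx": 2.7,"ty": -2.8,"tz": -25,"roll": 0,"fingers": 0}

```text
clock: 9.88
tcp_pos: [0.3708, -0.2621, 0.0358]
tcp_rot: [0.007, 0.723, 0.69, -0.022]
contact_force: [0.9, -1.2, 1.2]
width: 1.003
```

```bash
python3 st.py 2;python3 - <<'E'
from w import *
look("w7")
E
```

```text
clk 9.98 tcp [ 367.2 -258.2   30.7] grasp [ 367.8 -257.6] head -2.69 zax [-0.0295 -0.032 ] jawtilt -0.028 padtilt 0.033 rad -0.006 lat -0.043 w 91.8 F [-1.   0.5 -0.2] j3 2.08 j6 -0.78
clk 9.98 tcp [ 367.2 -258.2   30.7] head -2.69 w 91.8 F [-1.   0.5 -0.2]
```

View pics/w7.png

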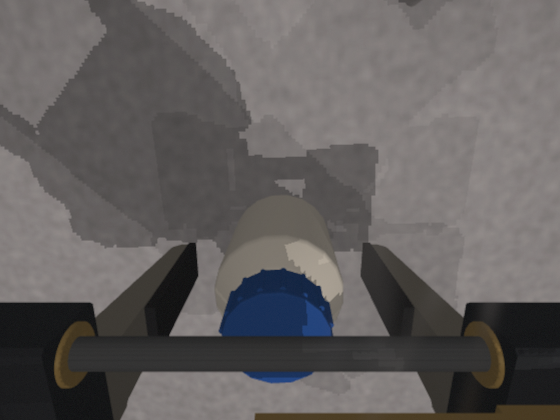

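Emit:
step_arm:
  moves:
    - {"tx": 0,"ty": 0,"tz": 0,"roll": 0,"fingers": 1}
    - {"tx": 0,"ty": 0,"tz": 0,"roll": 0,"fingers": 1}
    - {"tx": 0,"ty": 0,"tz": 0,"roll": 0,"fingers": 1}
    - {"tx": 0,"ty": 0,"tz": 0,"roll": 0,"fingers": 1}
    - {"tx": 0,"ty": 0,"tz": 0,"roll": 0,"fingers": 1}
    - {"tx": 0,"ty": 0,"tz": 0,"roll": 0,"fingers": 1}
  force: 20

```text
clock: 10.53
tcp_pos: [0.3723, -0.2638, 0.0423]
tcp_rot: [0.01, 0.723, 0.69, -0.022]
contact_force: [-0.4, 0.4, -2.0]
width: 0.64
```

```bash
python3 st.py 1
```

```text
clk 10.58 tcp [ 372.3 -263.8   42.2] grasp [ 372.7 -263. ] head -2.70 zax [-0.0191 -0.0445] jawtilt -0.017 padtilt 0.045 rad 0.010 lat -0.047 w 59.4 F [ 0.4  0.7 -1.5] j3 2.07 j6 -0.78
```

```bash
python3 - <<'E'
from w import *
im=read_camera("side"); a=im[220:380,200:400]; 
s,c,im=look("w8")
b=im[150:400,120:440]
cv2.imwrite("pics/c8.png",np.hstack([cv2.resize(a,(400,320)),cv2.resize(b,(400,320))]))
E
```

```text
clk 10.63 tcp [ 372.1 -263.6   41.9] head -2.7 w 59.3 F [ 0.5 -0.6 -2.2]
```

View pics/c8.png

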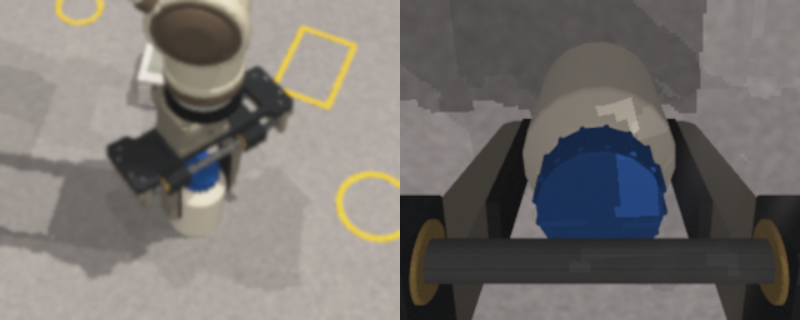

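Emit:
step_arm:
  moves:
    - {"tx": 0,"ty": 0,"tz": 15,"roll": 0,"fingers": 1}
    - {"tx": 0,"ty": 0,"tz": 30,"roll": 0,"fingers": 1}
    - {"tx": 20,"ty": -13,"tz": 15,"roll": 0,"fingers": 1}
    - {"tx": 30,"ty": -20,"tz": 0,"roll": 0,"fingers": 1}
    - {"tx": 30,"ty": -20,"tz": 0,"roll": 0,"fingers": 1}
    - {"tx": 30,"ty": -20,"tz": 0,"roll": 0,"fingers": 1}
    - {"tx": 30,"ty": -20,"tz": 0,"roll": 0,"fingers": 1}

```text
clock: 11.27
tcp_pos: [0.51, -0.352, 0.1004]
tcp_rot: [0.002, 0.723, 0.69, -0.022]
contact_force: [-0.3, 0.0, -1.2]
width: 0.643
```

```bash
python3 st.py 3;python3 - <<'E'
from w import *
s,c,im=look("w9")
for st,ce,l in blobs(blue(im),200): print(st,ce.round(1),capfit(c,ce,.021,.078+.06,.096+.06))
for st,ce,l in blobs(yellow(im),200): print(st,[(np.round(cv2.minAreaRect(w.astype(np.float32))[0],1),np.round(cv2.minAreaRect(w.astype(np.float32))[1],1)) for w in ringfit(c,l)])
E
```

```text
clk 11.42 tcp [ 509.6 -352.    99. ] grasp [ 510.1 -351.3] head -2.73 zax [-0.0299 -0.0324] jawtilt -0.028 padtilt 0.034 rad -0.006 lat -0.044 w 59.4 F [-0.3  0.7 -2. ] j3 1.56 j6 -0.71
clk 11.42 tcp [ 509.6 -352.    99. ] head -2.73 w 59.4 F [-0.3  0.7 -2. ]
[ 226  248  107   88 7607] [279.6 296.2] (array([ 511.62470344, -342.65929195]), 9618.305473793764)
[ 360    0  126   60 1649] [(array([ 611.9, -224.5]), array([37.5, 85.6]))]
[ 295  177   80   78 1048] [(array([ 562.4, -354.7]), array([35.3, 87.3]))]
```

View pics/w9.png

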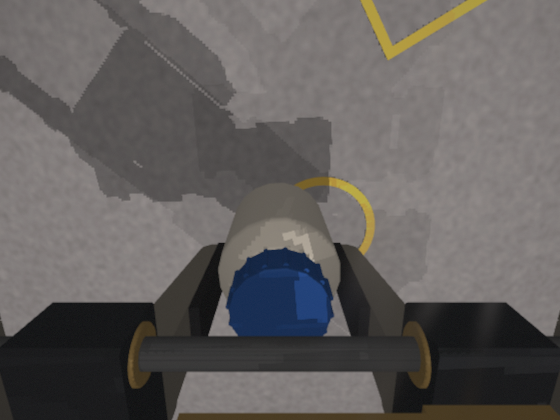

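```bash
cat > bf.py <<'E'
from h import *
from scipy.optimize import fsolve
a=np.linspace(0,2*np.pi,360)
def circ(x,y,r,z): return np.c_[x+r*np.cos(a),y+r*np.sin(a),np.full(360,z)]
E
python3 - <<'E'
from bf import *
from w import *
im=cv2.imread("pics/w9.png")
print(im[170:270:1,280].max(1).tolist())
b=blue(im)
ys,xs=np.nonzero(b[240:334]); print("cap top row",ys.min()+240, "cols at 300",np.nonzero(b[300])[0][[0,-1]])
c=calibration("wrist")
def f(p):
    x,y,h=p
    base=proj(c,circ(x,y,.030,h)); cap=np.vstack([proj(c,circ(x,y,.021,h+.096)),proj(c,circ(x,y,.021,h+.078))])
    i=cap[:,1].argmin()
    return [base[:,1].min()-183.5, cap[:,1].min()-247.5, (cap[:,0].min()+cap[:,0].max())/2-279.3]
r=fsolve(f,[.511,-.35,.06]); print(r*1000)
E
```

```text
[83, 82, 81, 81, 80, 81, 82, 80, 81, 80, 80, 79, 86, 96, 98, 99, 100, 99, 99, 99, 99, 99, 98, 99, 98, 99, 98, 99, 98, 99, 99, 99, 99, 99, 99, 98, 99, 98, 100, 103, 103, 103, 103, 104, 103, 103, 103, 109, 119, 126, 130, 135, 138, 138, 137, 138, 137, 138, 138, 137, 139, 137, 139, 138, 139, 139, 139, 139, 139, 139, 139, 140, 139, 140, 140, 140, 142, 146, 127, 87, 67, 68, 67, 69, 69, 68, 68, 68, 68, 68, 69, 68, 70, 70, 69, 69, 69, 71, 82, 97]
cap top row 248 cols at 300 [228 330]
[ 510.26205858 -347.12745953   57.21275079]
```

```bash
cat >> h.py <<'E'
from scipy.optimize import least_squares
def ringcen(c,mask,r):
    ys,xs=np.nonzero(mask); w=onplane(c,np.c_[xs,ys],0)*1000
    f=lambda p:np.hypot(w[:,0]-p[0],w[:,1]-p[1])-r
    q=least_squares(f,w.mean(0),loss="soft_l1"); return q.x.round(1),round(float(np.abs(q.fun).mean()),2)
E
python3 - <<'E'
from w import *
im=cv2.imread("pics/w9.png");c=calibration("wrist")
for st,ce,l in blobs(yellow(im),200):
    if st[0]==295: print(ringcen(c,l,41.5))
for cam in["top","side"]:
    im=cv2.imread(f"pics/{cam}0.png");c=calibration(cam)
    for st,ce,l in blobs(yellow(im),60):
        print(cam,st[:2],ringcen(c,l,41.5),ringcen(c,l,28.5))
E
```

```text
(array([ 541. , -371.7]), 1.74)
top [340 134] (array([ 622.5, -182.4]), 11.4) (array([ 621. , -180.5]), 22.48)
top [429 179] (array([ 541.1, -373.9]), 1.83) (array([ 541. , -376.7]), 13.11)
top [238 225] (array([435.6,  66.4]), 11.45) (array([437.3,  79.7]), 1.92)
top [149 245] (array([369.7, 261.5]), 4.52) (array([370. , 260.7]), 11.25)
side [167 184] (array([367.6, 259.9]), 4.36) (array([365.4, 259.3]), 11.08)
side [228 214] (array([421.4,  79.5]), 11.51) (array([435.5,  78.4]), 1.9)
side [335 233] (array([ 616.6, -185.3]), 11.26) (array([ 617.5, -187.3]), 22.31)
side [368 306] (array([ 539.2, -374.4]), 1.87) (array([ 538.1, -376.8]), 13.13)
```

Emit:
step_arm:
  moves:
    - {"tx": 31,"ty": -25,"tz": 0,"roll": 0,"fingers": 1}

```text
clock: 11.55
tcp_pos: [0.5314, -0.3676, 0.0932]
tcp_rot: [-0.009, 0.723, 0.69, -0.023]
contact_force: [-1.3, 0.0, -3.7]
width: 0.645
```

```bash
python3 st.py 3
```

```text
clk 11.70 tcp [ 538.3 -375.3   97. ] grasp [ 539.  -374.7] head -2.74 zax [-0.0334 -0.0292] jawtilt -0.032 padtilt 0.031 rad -0.011 lat -0.043 w 59.4 F [ 0.  -0.1 -2.1] j3 1.44 j6 -0.71
```

Emit:
step_arm:
  moves:
    - {"tx": 0,"ty": 0,"tz": -35,"roll": 0,"fingers": 1}

```text
clock: 11.78
tcp_pos: [0.5423, -0.3792, 0.0703]
tcp_rot: [0.007, 0.724, 0.69, -0.022]
contact_force: [1.6, -1.7, 0.4]
width: 0.646
```

```bash
python3 st.py 2; python3 - <<'E'
from w import *
s,c,im=look("w10")
for st,ce,l in blobs(yellow(im),200): print(st,ringcen(c,l,41.5))
E
```

```text
clk 11.88 tcp [ 534.6 -371.8   57.7] grasp [ 535.3 -371.4] head -2.73 zax [-0.0403 -0.0225] jawtilt -0.039 padtilt 0.024 rad -0.020 lat -0.041 w 59.3 F [-1.   1.4 -3. ] j3 1.47 j6 -0.70
clk 11.88 tcp [ 534.6 -371.8   57.7] head -2.73 w 59.3 F [-1.   1.4 -3. ]
[358   0  40  20 411] (array([ 593.5, -194.7]), 1.84)
[ 231  164  125   82 1790] (array([ 541.7, -372.4]), 1.74)
```

View pics/w10.png

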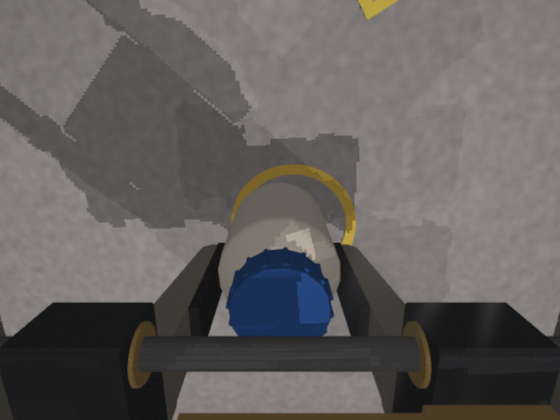

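Emit:
step_arm:
  moves:
    - {"tx": 6.3,"ty": -5.4,"tz": -8,"roll": 0,"fingers": 1}

```text
clock: 12.02
tcp_pos: [0.542, -0.3781, 0.0553]
tcp_rot: [-0.003, 0.723, 0.69, -0.022]
contact_force: [0.1, -0.5, -0.9]
width: 0.643
```

```bash
python3 st.py 3
```

```text
clk 12.17 tcp [ 541.9 -378.1   53.7] grasp [ 542.6 -377.6] head -2.73 zax [-0.0373 -0.0255] jawtilt -0.036 padtilt 0.027 rad -0.016 lat -0.042 w 59.2 F [-0.5 -1.1 -1. ] j3 1.44 j6 -0.70
```

Emit:
step_arm:
  moves:
    - {"tx": 0,"ty": 0,"tz": -9,"roll": 0,"fingers": 1}

```text
clock: 12.25
tcp_pos: [0.5432, -0.3793, 0.0482]
tcp_rot: [-0.001, 0.723, 0.69, -0.022]
contact_force: [0.5, 0.0, -1.0]
width: 0.643
```

```bash
python3 st.py 4
```

```text
clk 12.45 tcp [ 541.7 -377.9   45. ] grasp [ 542.4 -377.4] head -2.73 zax [-0.0374 -0.0254] jawtilt -0.036 padtilt 0.027 rad -0.016 lat -0.042 w 59.4 F [ 0.4 -0.3 -2.2] j3 1.45 j6 -0.70
```

Emit:
step_arm:
  moves:
    - {"tx": -0.5,"ty": 0.5,"tz": -3,"roll": 0,"fingers": 1}

```text
clock: 12.53
tcp_pos: [0.5416, -0.3779, 0.043]
tcp_rot: [-0.003, 0.723, 0.69, -0.022]
contact_force: [0.5, -0.2, -2.4]
width: 0.646
```

```bash
python3 st.py 3
```

```text
clk 12.68 tcp [ 541.4 -377.6   42.3] grasp [ 542.1 -377.1] head -2.73 zax [-0.0369 -0.0259] jawtilt -0.036 padtilt 0.028 rad -0.015 lat -0.042 w 59.7 F [ 0.6  0.5 -0.7] j3 1.45 j6 -0.70
```

Emit:
step_arm:
  moves:
    - {"tx": 0,"ty": 0,"tz": -1.2,"roll": 0,"fingers": 1}

```text
clock: 12.77
tcp_pos: [0.5414, -0.3778, 0.0422]
tcp_rot: [-0.003, 0.723, 0.69, -0.022]
contact_force: [-3.3, 2.1, 9.6]
width: 0.644
```

```bash
python3 st.py 3
```

```text
clk 12.92 tcp [ 541.4 -377.8   42.2] grasp [ 542.1 -377.3] head -2.72 zax [-0.0371 -0.0262] jawtilt -0.036 padtilt 0.028 rad -0.015 lat -0.043 w 59.6 F [-2.1  2.1  4.7] j3 1.45 j6 -0.70
```

Emit:
step_arm:
  moves:
    - {"tx": 0,"ty": 0,"tz": 0,"roll": 0,"fingers": 0.25}
    - {"tx": 0,"ty": 0,"tz": 0,"roll": 0,"fingers": 0.1}
    - {"tx": 0,"ty": 0,"tz": 0,"roll": 0,"fingers": 0}
    - {"tx": 0,"ty": 0,"tz": 0,"roll": 0,"fingers": 0}

```text
clock: 13.25
tcp_pos: [0.542, -0.3784, 0.0429]
tcp_rot: [-0.002, 0.723, 0.69, -0.022]
contact_force: [-0.3, 0.4, -0.6]
width: 0.912
```

```bash
python3 st.py 1
```

```text
clk 13.30 tcp [ 541.9 -378.4   42.8] grasp [ 542.6 -377.8] head -2.73 zax [-0.0358 -0.0275] jawtilt -0.034 padtilt 0.029 rad -0.014 lat -0.043 w 87.8 F [-0.8  0.  -0.6] j3 1.45 j6 -0.70
```

Emit:
step_arm:
  moves:
    - {"tx": 0,"ty": 0,"tz": 20,"roll": 0,"fingers": 0}
    - {"tx": 0,"ty": 0,"tz": 40,"roll": 0,"fingers": 0}
    - {"tx": 0,"ty": 0,"tz": 40,"roll": 0,"fingers": 0}
    - {"tx": -5,"ty": 25,"tz": 20,"roll": 0,"fingers": 0}

```text
clock: 13.63
tcp_pos: [0.5319, -0.3517, 0.1576]
tcp_rot: [-0.01, 0.724, 0.689, -0.023]
contact_force: [0.9, -1.0, 0.8]
width: 0.999
```

```bash
python3 st.py 2; python3 - <<'E'
from w import *
s,c,im=look("w11"); tilt(s)
for st,ce,l in blobs(blue(im),200): print(st,ce.round(1),capfit(c,ce,.021,.078,.096))
for st,ce,l in blobs(yellow(im),200): print(st,ringcen(c,l,41.5))
E
```

```text
clk 13.73 tcp [ 532.9 -347.2  158.1] grasp [ 533.7 -346.9] head -2.63 zax [-0.0456 -0.0163] jawtilt -0.045 padtilt 0.018 rad -0.029 lat -0.039 w 92.0 F [ 0.9 -0.3 -0.1] j3 1.44 j6 -0.69
clk 13.73 tcp [ 532.9 -347.2  158.1] head -2.63 w 92.0 F [ 0.9 -0.3 -0.1]
clk 13.7333 tcp [ 532.9 -347.2  158.1] zax [-0.0456 -0.0163] qvel [-0.021  0.075  0.029 -0.025 -0.054 -0.019] j [-0.7451  0.3818  1.442  -0.0441  1.3405 -0.689 ]
[ 527   89   33  211 4215] [547.9 174.1] (array([ 719.90319449, -319.57844026]), 4036.961382128997)
[ 266  220   56   57 2416] [293.2 248.6] (array([ 539.61640765, -371.66749245]), 2587.280203145696)
[ 307    0  160   77 1761] (array([ 612., -189.]), 7.95)
[ 253  172   87   68 1121] (array([ 541.9, -372.8]), 1.75)
```

View pics/w11.png

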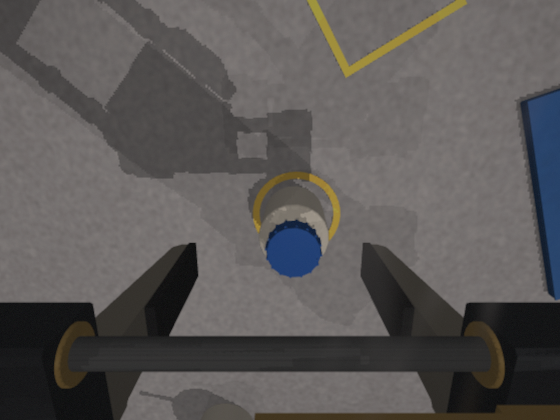

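Emit:
step_arm:
  moves:
    - {"tx": 5,"ty": 25,"tz": 5,"roll": 0,"fingers": 0}
    - {"tx": 8.5,"ty": 39,"tz": 0,"roll": 0,"fingers": 0}
    - {"tx": 8.5,"ty": 39,"tz": 0,"roll": 0,"fingers": 0}
    - {"tx": 8.5,"ty": 39,"tz": 0,"roll": 0,"fingers": 0}
    - {"tx": 8.5,"ty": 39,"tz": 0,"roll": 0,"fingers": 0}
    - {"tx": 8.5,"ty": 39,"tz": 0,"roll": 0,"fingers": 0}
    - {"tx": 8.5,"ty": 39,"tz": 0,"roll": 0,"fingers": 0}
    - {"tx": 8.5,"ty": 39,"tz": 0,"roll": 0,"fingers": 0}
    - {"tx": 8.5,"ty": 39,"tz": 0,"roll": 0,"fingers": 0}
    - {"tx": 8.5,"ty": 39,"tz": 0,"roll": 0,"fingers": 0}
    - {"tx": 8.5,"ty": 39,"tz": 0,"roll": 0,"fingers": 0}
    - {"tx": 8.5,"ty": 39,"tz": 0,"roll": 0,"fingers": 0}
    - {"tx": 8.5,"ty": 39,"tz": 0,"roll": 0,"fingers": 0}

```text
clock: 14.87
tcp_pos: [0.6283, 0.1553, 0.1317]
tcp_rot: [-0.024, 0.728, 0.684, -0.034]
contact_force: [0.3, -0.4, 0.6]
width: 0.999
```

```bash
python3 st.py 2; python3 - <<'E'
from w import *
s,c,im=look("w12")
for st,ce,l in blobs(blue(im),200): print(st,ce.round(1),capfit(c,ce,.0155,.044,.060))
c=calibration("top");im=read_camera("top");cv2.imwrite("pics/t12.png",im)
for st,ce,l in blobs(blue(im),100): print(st,ce.round(1),capfit(c,ce,.021,.078,.096))
for st,ce,l in blobs(yellow(im),100): print(st,ringcen(c,l,41.5))
E
```

```text
clk 14.97 tcp [627.9 159.2 130.9] grasp [629.5 159.3] head -3.30 zax [-0.0835 -0.0092] jawtilt -0.083 padtilt 0.014 rad -0.083 lat 0.012 w 92.0 F [ 0.4  0.1 -0.3] j3 1.37 j6 0.12
clk 14.97 tcp [627.9 159.2 130.9] head -3.3 w 92.0 F [ 0.4  0.1 -0.3]
[ 296  144   45   45 1436] [318.  165.9] (array([652.53422305, 198.26048137]), 1528.119584776694)
[287 371  32  35 672] [304.2 387.1] (array([635.53373484,  -0.79715474]), 1173.1625888161361)
[311 371  31  27 492] [330.1 382.9] (array([658.96745174,  -2.99912251]), 1196.384899971541)
[346 372  21  17 299] [356.  379.4] (array([681.28646067,   8.89614807]), 1245.2877263962291)
[ 386   27  104   83 5305] [437.3  67.8] (array([ 810.47688872, -319.64961209]), 385.4710580142564)
[455 183  22  20 328] [466.2 192.5] (array([ 539.34585118, -375.0788927 ]), 398.68811176065356)
[340 134  52  57 495] (array([ 622.9, -182.2]), 11.41)
[429 179  37  38 252] (array([ 541. , -373.7]), 1.81)
[238 225  28  28 261] (array([449.9,  75.4]), 11.46)
[176 247  18  36 151] (array([369.9, 265.1]), 4.07)h.py:31: RuntimeWarning: The iteration is not making good progress, as measured by the 
 improvement from the last ten iterations.
  s=fsolve(lambda p:cen(p)[0]-ce,onplane(c,ce,z1)[0])
```

View pics/w12.png

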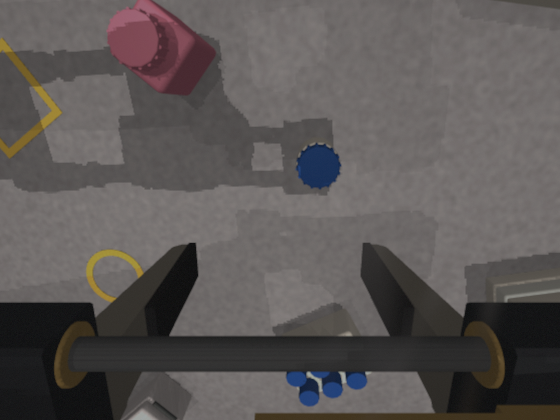

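View pics/t12.png

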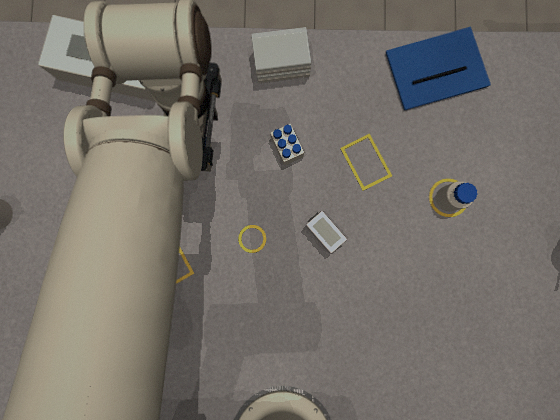

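Emit:
step_arm:
  moves:
    - {"tx": 0,"ty": 0,"tz": -38,"roll": 0,"fingers": 0}
    - {"tx": 0,"ty": 0,"tz": 0,"roll": 0,"fingers": 0}

```text
clock: 15.23
tcp_pos: [0.6285, 0.1514, 0.0918]
tcp_rot: [-0.024, 0.728, 0.684, -0.035]
contact_force: [-2.3, -0.4, -2.7]
width: 0.997
```

```bash
python3 st.py 2
```

```text
clk 15.33 tcp [633.6 151.6 100. ] grasp [635.  151.8] head -3.68 zax [-0.071  -0.0115] jawtilt -0.070 padtilt 0.016 rad -0.072 lat 0.005 w 92.3 F [-0.1 -0.1  1.3] j3 1.39 j6 0.12
```

Emit:
step_arm:
  moves:
    - {"tx": 10,"ty": 0,"tz": 38,"roll": 0,"fingers": 0}

```text
clock: 15.42
tcp_pos: [0.6378, 0.1502, 0.1311]
tcp_rot: [-0.025, 0.729, 0.683, -0.036]
contact_force: [-0.0, 0.3, -1.0]
width: 0.999
```

```bash
python3 st.py 3
```

```text
clk 15.57 tcp [647.7 150.4 144.1] grasp [648.8 150.7] head -3.78 zax [-0.0605 -0.0111] jawtilt -0.060 padtilt 0.015 rad -0.061 lat 0.003 w 92.0 F [0.2 0.7 0.3] j3 1.32 j6 0.12
```

Emit:
step_arm:
  moves:
    - {"tx": 0,"ty": 10,"tz": -40,"roll": 0,"fingers": 0}
    - {"tx": 0,"ty": 0,"tz": 0,"roll": 0,"fingers": 0}

```text
clock: 15.73
tcp_pos: [0.6506, 0.1589, 0.1081]
tcp_rot: [-0.014, 0.731, 0.682, -0.023]
contact_force: [-2.1, 0.4, -2.5]
width: 1.004
```

```bash
python3 st.py 2
```

```text
clk 15.83 tcp [655.2 158.2 115.7] grasp [656.  158.4] head -3.94 zax [-0.0411 -0.0107] jawtilt -0.040 padtilt 0.014 rad -0.042 lat -0.001 w 92.0 F [-0.3 -0.7  1.1] j3 1.34 j6 0.13
```

Emit:
step_arm:
  moves:
    - {"tx": 0,"ty": 10,"tz": 40,"roll": 0,"fingers": 0}

```text
clock: 15.92
tcp_pos: [0.6505, 0.1656, 0.1483]
tcp_rot: [-0.014, 0.731, 0.681, -0.025]
contact_force: [-0.7, 0.8, -1.9]
width: 0.999
```

```bash
python3 st.py 3
```

```text
clk 16.07 tcp [658.6 168.3 161.8] grasp [659.2 168.5] head -3.91 zax [-0.0305 -0.01  ] jawtilt -0.030 padtilt 0.012 rad -0.032 lat -0.002 w 92.2 F [0.4 0.5 0.2] j3 1.29 j6 0.15
```

Emit:
step_arm:
  moves:
    - {"tx": 0,"ty": 15,"tz": -40,"roll": 0,"fingers": 0}
    - {"tx": 0,"ty": 0,"tz": 0,"roll": 0,"fingers": 0}

```text
clock: 16.23
tcp_pos: [0.6613, 0.1825, 0.1262]
tcp_rot: [-0.004, 0.731, 0.682, -0.012]
contact_force: [-1.3, 0.4, -2.5]
width: 0.998
```

```bash
python3 st.py 2
```

```text
clk 16.33 tcp [666. 181. 134.] grasp [666.2 181.1] head -4.03 zax [-0.0109 -0.01  ] jawtilt -0.010 padtilt 0.011 rad -0.013 lat -0.007 w 91.9 F [0.6 0.2 0.2] j3 1.30 j6 0.17
```

Emit:
step_arm:
  moves:
    - {"tx": 0,"ty": 15,"tz": 40,"roll": 0,"fingers": 0}

```text
clock: 16.42
tcp_pos: [0.6618, 0.1918, 0.165]
tcp_rot: [-0.004, 0.732, 0.681, -0.014]
contact_force: [-0.6, -0.1, -1.8]
width: 1.0
```

```bash
python3 st.py 3
```

```text
clk 16.57 tcp [669.3 195.6 178.8] grasp [669.3 195.7] head -4.00 zax [-0.0004 -0.0089] jawtilt 0.000 padtilt 0.009 rad -0.003 lat -0.008 w 91.8 F [ 0.9 -0.4  0.2] j3 1.24 j6 0.19
```

Emit:
step_arm:
  moves:
    - {"tx": -15,"ty": 3,"tz": -38,"roll": 0,"fingers": 0}

```text
clock: 16.65
tcp_pos: [0.662, 0.1979, 0.1511]
tcp_rot: [0.009, 0.732, 0.681, 0.005]
contact_force: [2.2, -0.1, 0.3]
width: 0.998
```

```bash
python3 st.py 3
```

```text
clk 16.80 tcp [651.6 197.8 138.1] grasp [651.7 198. ] head -4.00 zax [-0.0073 -0.01  ] jawtilt -0.007 padtilt 0.011 rad -0.010 lat -0.007 w 92.0 F [-0.4  0.3  0.5] j3 1.33 j6 0.19
```

Emit:
step_arm:
  moves:
    - {"tx": 0,"ty": 0,"tz": -41,"roll": 0,"fingers": 0}

```text
clock: 16.88
tcp_pos: [0.6588, 0.1982, 0.1095]
tcp_rot: [0.006, 0.731, 0.682, 0.001]
contact_force: [2.0, 0.2, 2.2]
width: 0.999
```

```bash
python3 st.py 3; python3 - <<'E'
from w import *
s,c,im=look("w13")
for st,ce,l in blobs(blue(im),200)[:2]: print(st,ce.round(1),capfit(c,ce,.0155,.044,.060))
E
```

```text
clk 17.03 tcp [650.2 197.   97.5] grasp [650.5 197.2] head -4.02 zax [-0.0129 -0.0109] jawtilt -0.012 padtilt 0.012 rad -0.015 lat -0.007 w 91.8 F [ 0.2 -0.5  0.3] j3 1.36 j6 0.19
clk 17.03 tcp [650.2 197.   97.5] head -4.02 w 91.8 F [ 0.2 -0.5  0.3]
[ 260  205   48   50 1751] [283.1 229.9] (array([652.56477332, 198.51276106]), 1867.5915674518328)
```

View pics/w13.png

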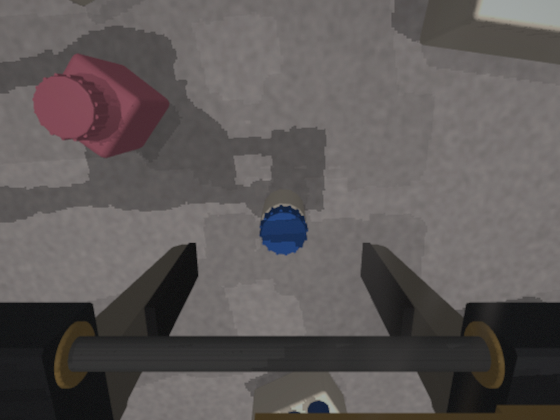

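Emit:
step_arm:
  moves:
    - {"tx": 3,"ty": 1.5,"tz": -41,"roll": 0,"fingers": 0}

```text
clock: 17.17
tcp_pos: [0.6635, 0.1998, 0.0708]
tcp_rot: [0.007, 0.732, 0.682, 0.002]
contact_force: [1.5, 0.3, 1.0]
width: 1.0
```

```bash
python3 st.py 3
```

```text
clk 17.32 tcp [654.3 198.6  58.5] grasp [654.5 198.8] head -4.02 zax [-0.0112 -0.0107] jawtilt -0.010 padtilt 0.011 rad -0.014 lat -0.007 w 92.2 F [-0.1  0.3  0.2] j3 1.37 j6 0.20
```

Emit:
step_arm:
  moves:
    - {"tx": 2,"ty": 1,"tz": -38,"roll": 0,"fingers": 0}

```text
clock: 17.4
tcp_pos: [0.6647, 0.2007, 0.0319]
tcp_rot: [0.006, 0.731, 0.682, -0.0]
contact_force: [1.2, 0.1, 2.3]
width: 1.001
```

```bash
python3 st.py 4
```

```text
clk 17.60 tcp [657.2 199.7  22.6] grasp [657.3 199.9] head -4.02 zax [-0.01   -0.0105] jawtilt -0.009 padtilt 0.011 rad -0.013 lat -0.007 w 92.3 F [-0.5 -0.2  0.7] j3 1.37 j6 0.20
```

Emit:
step_arm:
  moves:
    - {"tx": -4.5,"ty": -1.3,"tz": -9,"roll": 0,"fingers": 0}

```text
clock: 17.68
tcp_pos: [0.6565, 0.1989, 0.0187]
tcp_rot: [0.003, 0.731, 0.682, -0.004]
contact_force: [0.5, -0.6, -0.3]
width: 0.999
```

```bash
python3 st.py 5
```

```text
clk 17.93 tcp [653.2 198.4  14.9] grasp [653.4 198.6] head -4.02 zax [-0.0085 -0.0103] jawtilt -0.008 padtilt 0.011 rad -0.011 lat -0.007 w 91.9 F [ 0.1 -0.3 -0.3] j3 1.39 j6 0.20
```

Emit:
step_arm:
  moves:
    - {"tx": 0,"ty": 0,"tz": 0,"roll": 0,"fingers": 1}
    - {"tx": 0,"ty": 0,"tz": 0,"roll": 0,"fingers": 1}
    - {"tx": 0,"ty": 0,"tz": 0,"roll": 0,"fingers": 1}
    - {"tx": 0,"ty": 0,"tz": 0,"roll": 0,"fingers": 1}
    - {"tx": 0,"ty": 0,"tz": 0,"roll": 0,"fingers": 1}
    - {"tx": 0,"ty": 0,"tz": 0,"roll": 0,"fingers": 1}
    - {"tx": 0,"ty": 0,"tz": 0,"roll": 0,"fingers": 1}
    - {"tx": 0,"ty": 0,"tz": 0,"roll": 0,"fingers": 1}
  force: 12

```text
clock: 18.6
tcp_pos: [0.6545, 0.1987, 0.0171]
tcp_rot: [0.002, 0.731, 0.682, -0.005]
contact_force: [-0.0, -0.5, 0.4]
width: 0.445
```

```bash
python3 st.py 1
```

```text
clk 18.65 tcp [654.5 198.7  17.1] grasp [654.6 198.8] head -4.02 zax [-0.0057 -0.01  ] jawtilt -0.005 padtilt 0.010 rad -0.008 lat -0.008 w 36.6 F [ 0.3  0.4 -0.5] j3 1.38 j6 0.20
```

Emit:
step_arm:
  moves:
    - {"tx": 0,"ty": 0,"tz": 0,"roll": 0,"fingers": 1}
    - {"tx": 0,"ty": 0,"tz": 0,"roll": 0,"fingers": 1}
    - {"tx": 0,"ty": 0,"tz": 15,"roll": 0,"fingers": 1}
    - {"tx": 0,"ty": 0,"tz": 30,"roll": 0,"fingers": 1}
    - {"tx": -10,"ty": -6,"tz": 30,"roll": 0,"fingers": 1}
    - {"tx": -30,"ty": -16,"tz": 0,"roll": 0,"fingers": 1}
    - {"tx": -30,"ty": -16,"tz": 0,"roll": 0,"fingers": 1}
    - {"tx": -30,"ty": -16,"tz": 0,"roll": 0,"fingers": 1}
    - {"tx": -30,"ty": -16,"tz": 0,"roll": 0,"fingers": 1}
    - {"tx": -30,"ty": -16,"tz": 0,"roll": 0,"fingers": 1}

```text
clock: 19.48
tcp_pos: [0.4942, 0.1118, 0.1018]
tcp_rot: [0.005, 0.73, 0.683, -0.001]
contact_force: [-0.1, -0.4, -0.1]
width: 0.369
```

```bash
python3 st.py 3; python3 - <<'E'
from w import *
s,c,im=look("w14")
for st,ce,l in blobs(yellow(im),200)[:3]: print(st,ringcen(c,l,28.5))
E
```

```text
clk 19.63 tcp [492.6 111.8 100.6] grasp [492.6 112. ] head -3.93 zax [ 0.0018 -0.0094] jawtilt 0.002 padtilt 0.009 rad -0.000 lat -0.010 w 33.6 F [0.6 0.1 0.4] j3 1.90 j6 0.06
clk 19.63 tcp [492.6 111.8 100.6] head -3.93 w 33.6 F [0.6 0.1 0.4]
[  21    0  150   99 2528] (array([369. , 250.9]), 8.95)
[ 184  213   71   64 1053] (array([437.8,  80.1]), 1.74)
```

View pics/w14.png

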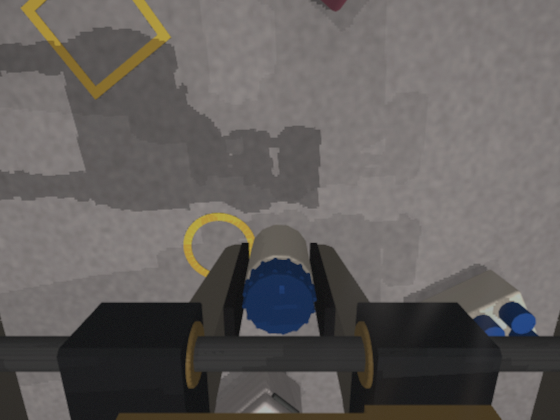

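```bash
python3 - <<'E'
from w import *
im=cv2.imread("pics/w14.png");c=calibration("wrist")
for st,ce,l in blobs(blue(im),1000)[:3]: print(st,ce.round(1),capfit(c,ce,.0155,.044+.0835,.060+.0835))
E
```

```text
[ 242  258   75   76 4216] [278.9 296.3] (array([494.68727116, 111.39277146]), 4391.511928122258)
```

Emit:
step_arm:
  moves:
    - {"tx": -27,"ty": -16,"tz": 0,"roll": 0,"fingers": 1}

```text
clock: 19.77
tcp_pos: [0.4724, 0.097, 0.1031]
tcp_rot: [0.007, 0.73, 0.683, 0.001]
contact_force: [0.6, -0.9, -0.4]
width: 0.365
```

```bash
python3 st.py 3
```

```text
clk 19.92 tcp [468.2  96.1 101.9] grasp [468.1  96.3] head -3.93 zax [ 0.0053 -0.0092] jawtilt 0.006 padtilt 0.009 rad 0.003 lat -0.010 w 33.6 F [-0.9 -1.  -0.6] j3 1.98 j6 0.03
```

Emit:
step_arm:
  moves:
    - {"tx": -27,"ty": -16,"tz": -20,"roll": 0,"fingers": 1}

```text
clock: 20.0
tcp_pos: [0.45, 0.0807, 0.0875]
tcp_rot: [0.011, 0.731, 0.683, 0.005]
contact_force: [1.9, -0.4, -0.3]
width: 0.368
```

```bash
python3 st.py 3
```

```text
clk 20.15 tcp [439.9  80.3  80.6] grasp [439.8  80.4] head -3.97 zax [ 0.0021 -0.0087] jawtilt 0.003 padtilt 0.009 rad 0.000 lat -0.009 w 34.0 F [ 0.5  0.4 -0.3] j3 2.07 j6 -0.01
```

Emit:
step_arm:
  moves:
    - {"tx": -1,"ty": 0,"tz": -35,"roll": 0,"fingers": 1}

```text
clock: 20.23
tcp_pos: [0.4478, 0.08, 0.0523]
tcp_rot: [0.01, 0.731, 0.682, 0.004]
contact_force: [2.2, 0.2, 0.5]
width: 0.368
```

```bash
python3 st.py 3; python3 - <<'E'
from w import *
s,c,im=look("w15")
for st,ce,l in blobs(yellow(im),200)[:3]: print(st,ringcen(c,l,28.5))
im=read_camera("side");cv2.imwrite("pics/s15.png",cv2.resize(im[150:280,150:330],None,fx=4,fy=4,interpolation=cv2.INTER_CUBIC))
E
```

```text
clk 20.38 tcp [439.2  80.7  45.2] grasp [439.2  80.8] head -3.95 zax [-0.0001 -0.0083] jawtilt 0.000 padtilt 0.008 rad -0.002 lat -0.008 w 33.5 F [ 0.1  0.1 -0.3] j3 2.09 j6 -0.01
clk 20.38 tcp [439.2  80.7  45.2] head -3.95 w 33.5 F [ 0.1  0.1 -0.3]
[ 97   0  68  35 947] (array([363. , 247.4]), 2.63)
[ 232  188   93   57 1553] (array([438.2,  80.2]), 1.76)
```

View pics/w15.png

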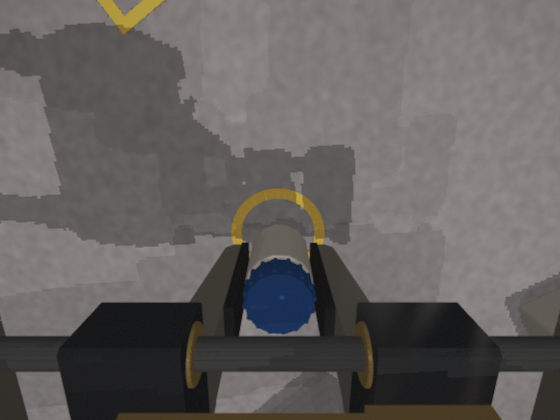

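View pics/s15.png

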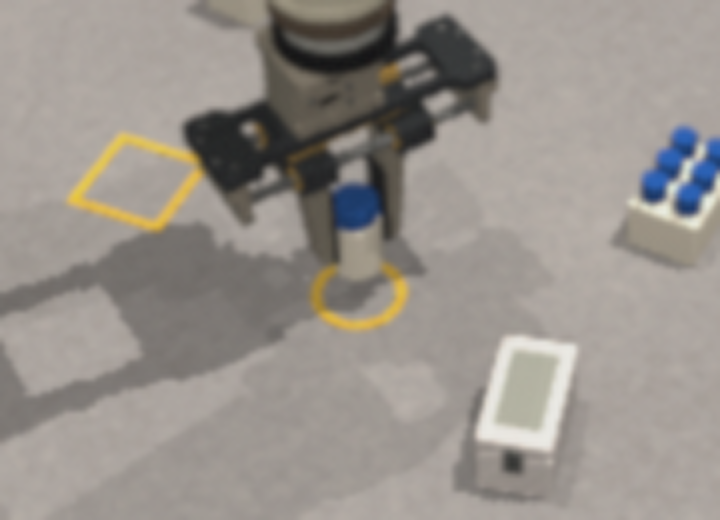

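Emit:
step_arm:
  moves:
    - {"tx": 0,"ty": 0,"tz": -21,"roll": 0,"fingers": 1}

```text
clock: 20.57
tcp_pos: [0.4471, 0.0803, 0.0312]
tcp_rot: [0.009, 0.731, 0.682, 0.003]
contact_force: [1.9, 0.4, -0.7]
width: 0.364
```

```bash
python3 st.py 5
```

```text
clk 20.82 tcp [442.4  80.5  27.7] grasp [442.3  80.6] head -3.93 zax [ 0.007 -0.009] jawtilt 0.008 padtilt 0.008 rad 0.005 lat -0.010 w 33.9 F [ 0.1 -0.9 -1. ] j3 2.09 j6 -0.01
```

Emit:
step_arm:
  moves:
    - {"tx": -3.5,"ty": -0.4,"tz": -8,"roll": 0,"fingers": 1}

```text
clock: 20.9
tcp_pos: [0.4416, 0.0799, 0.022]
tcp_rot: [0.008, 0.731, 0.682, 0.001]
contact_force: [0.8, -0.3, -0.5]
width: 0.368
```

```bash
python3 st.py 5
```

```text
clk 21.15 tcp [438.9  80.   19.9] grasp [438.8  80.2] head -3.94 zax [ 0.0071 -0.009 ] jawtilt 0.008 padtilt 0.008 rad 0.005 lat -0.010 w 33.7 F [ 1.  -1.1  0.1] j3 2.10 j6 -0.01
```

Emit:
step_arm:
  moves:
    - {"tx": -0.5,"ty": 0,"tz": -3,"roll": 0,"fingers": 1}

```text
clock: 21.23
tcp_pos: [0.4391, 0.08, 0.0175]
tcp_rot: [0.006, 0.731, 0.682, 0.0]
contact_force: [0.5, -0.3, 0.3]
width: 0.365
```

```bash
python3 st.py 4
```

```text
clk 21.43 tcp [438.8  80.   17.1] grasp [438.7  80.2] head -3.94 zax [ 0.0079 -0.0091] jawtilt 0.008 padtilt 0.008 rad 0.006 lat -0.010 w 33.8 F [0.1 0.9 1. ] j3 2.11 j6 -0.01
```

Emit:
step_arm:
  moves:
    - {"tx": 0,"ty": 0,"tz": -1,"roll": 0,"fingers": 1}

```text
clock: 21.52
tcp_pos: [0.4391, 0.08, 0.0168]
tcp_rot: [0.006, 0.731, 0.682, -0.0]
contact_force: [-4.6, -0.3, 12.2]
width: 0.363
```

```bash
python3 st.py 4
```

```text
clk 21.72 tcp [439.1  80.   16.8] grasp [438.9  80.2] head -3.94 zax [ 0.0078 -0.0091] jawtilt 0.008 padtilt 0.009 rad 0.006 lat -0.010 w 33.6 F [-2.1 -0.8  5.7] j3 2.11 j6 -0.01
```

Emit:
step_arm:
  moves:
    - {"tx": 0,"ty": 0,"tz": 0,"roll": 0,"fingers": 0.5}
    - {"tx": 0,"ty": 0,"tz": 0,"roll": 0,"fingers": 0.3}
    - {"tx": 0,"ty": 0,"tz": 0,"roll": 0,"fingers": 0}
    - {"tx": 0,"ty": 0,"tz": 0,"roll": 0,"fingers": 0}
    - {"tx": 0,"ty": 0,"tz": 0,"roll": 0,"fingers": 0}
    - {"tx": 0,"ty": 0,"tz": 0,"roll": 0,"fingers": 0}
    - {"tx": 0,"ty": 0,"tz": 20,"roll": 0,"fingers": 0}
    - {"tx": 0,"ty": 0,"tz": 40,"roll": 0,"fingers": 0}
    - {"tx": 0,"ty": 0,"tz": 40,"roll": 0,"fingers": 0}

```text
clock: 22.47
tcp_pos: [0.4293, 0.0806, 0.1102]
tcp_rot: [-0.002, 0.731, 0.682, -0.008]
contact_force: [0.9, 0.0, -0.3]
width: 0.986
```

```bash
python3 st.py 3; python3 - <<'E'
from w import *
s,c,im=look("w16")
for st,ce,l in blobs(yellow(im),200)[:3]: print(st,ringcen(c,l,28.5))
for st,ce,l in blobs(blue(im),200): print(st,ce.round(1),capfit(c,ce,.0155,.044,.060))
E
```

```text
clk 22.62 tcp [433.8  80.3 113.4] grasp [433.8  80.4] head -3.95 zax [-0.0034 -0.0082] jawtilt -0.003 padtilt 0.008 rad -0.005 lat -0.007 w 91.9 F [-0.9  0.7 -0.6] j3 2.06 j6 -0.01
clk 22.62 tcp [433.8  80.3 113.4] head -3.95 w 91.9 F [-0.9  0.7 -0.6]
[ 133    0  101   52 1243] (array([368.4, 248.7]), 3.26)
[ 249  169   72   64 1190] (array([438.1,  79.9]), 1.77)
[ 265  202   44   46 1516] [286.4 224.8] (array([438.89671141,  79.69218202]), 1625.2239087841008)
[540 268  20  34 440] [551.8 282.5] (array([640.77673753,  18.1674429 ]), 1914.6114532751963)
[511 282  36  21 543] [528.  293.1] (array([618.13104258,  14.97627525]), 1832.223329987377)h.py:31: RuntimeWarning: The iteration is not making good progress, as measured by the 
 improvement from the last ten iterations.
  s=fsolve(lambda p:cen(p)[0]-ce,onplane(c,ce,z1)[0])
```

View pics/w16.png

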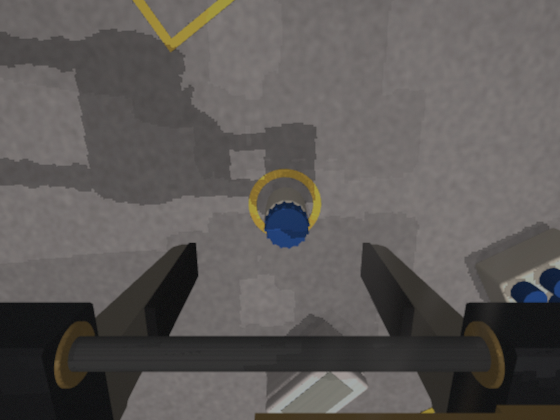

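Emit:
step_arm:
  moves:
    - {"tx": 0,"ty": 10,"tz": 35,"roll": 0,"fingers": 0}
    - {"tx": 12,"ty": 38,"tz": 10,"roll": 6.5,"fingers": 0}
    - {"tx": 12,"ty": 38,"tz": 0,"roll": 6.5,"fingers": 0}
    - {"tx": 12,"ty": 38,"tz": 0,"roll": 6.5,"fingers": 0}
    - {"tx": 12,"ty": 38,"tz": 0,"roll": 0,"fingers": 0}
    - {"tx": 12,"ty": 38,"tz": 0,"roll": 0,"fingers": 0}
    - {"tx": 12,"ty": 38,"tz": 0,"roll": 0,"fingers": 0}
    - {"tx": 12,"ty": 38,"tz": 0,"roll": 0,"fingers": 0}

```text
clock: 23.33
tcp_pos: [0.5081, 0.3611, 0.1416]
tcp_rot: [-0.005, 0.603, 0.798, -0.017]
contact_force: [0.8, -1.0, 0.6]
width: 0.997
```

```bash
python3 st.py 3; python3 - <<'E'
from w import *
s,c,im=look("w17")
for st,ce,l in blobs(blue(im),200): print(st,ce.round(1),capfit(c,ce,.0165,.066,.084))
E
```

```text
clk 23.48 tcp [507.5 361.  140.2] grasp [508.  361.4] head 16.04 zax [-0.0296 -0.0224] jawtilt -0.035 padtilt 0.013 rad -0.037 lat -0.001 w 92.2 F [-0.2 -0.7 -0.1] j3 1.49 j6 0.15
clk 23.48 tcp [507.5 361.  140.2] head 16.04 w 92.2 F [-0.2 -0.7 -0.1]
[ 302  178   49   50 1747] [325.6 202.8] (array([533.68253437, 384.74202031]), 1888.90819521714)
```

View pics/w17.png

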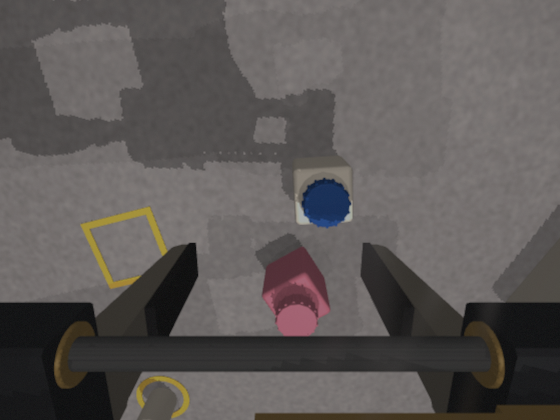

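Emit:
step_arm:
  moves:
    - {"tx": 10,"ty": 10,"tz": 36,"roll": 0,"fingers": 0}

```text
clock: 23.62
tcp_pos: [0.5106, 0.3651, 0.1668]
tcp_rot: [-0.009, 0.602, 0.798, -0.027]
contact_force: [0.2, -1.2, -1.4]
width: 1.0
```

```bash
python3 st.py 3
```

```text
clk 23.77 tcp [519.3 369.2 179.5] grasp [519.8 369.6] head 15.88 zax [-0.0243 -0.0206] jawtilt -0.029 padtilt 0.013 rad -0.032 lat -0.003 w 91.9 F [-0.9 -0.4  0.5] j3 1.42 j6 0.16
```

Emit:
step_arm:
  moves:
    - {"tx": 10,"ty": 10,"tz": -38,"roll": 0,"fingers": 0}
    - {"tx": 0,"ty": 0,"tz": 0,"roll": 0,"fingers": 0}

```text
clock: 23.93
tcp_pos: [0.5299, 0.377, 0.1402]
tcp_rot: [-0.003, 0.604, 0.797, -0.015]
contact_force: [-1.0, -1.0, -2.6]
width: 0.998
```

```bash
python3 st.py 3; cat > sq.py <<'E'
from w import *
import sys
def model(c,x,y,yaw,h=0.):
    cs=np.array([[1,1],[-1,1],[-1,-1],[1,-1]])*.023
    R=np.array([[np.cos(yaw),-np.sin(yaw)],[np.sin(yaw),np.cos(yaw)]]); q=cs@R.T+[x,y]
    return cv2.convexHull(np.vstack([proj(c,np.c_[q,np.full(4,z)]) for z in (h,h+.06)]).astype(np.float32)).reshape(-1,2)
s,c,im=look(sys.argv[1])
for st,ce,l in blobs(blue(im),800)[:2]: print(st,ce.round(1),capfit(c,ce,.0165,.066,.084))
E
python3 sq.py w18
```

```text
clk 24.08 tcp [533.6 378.9 150.5] grasp [533.8 379.2] head 15.76 zax [-0.0107 -0.0148] jawtilt -0.014 padtilt 0.011 rad -0.017 lat -0.006 w 91.7 F [ 0.5  0.3 -0.1] j3 1.40 j6 0.16
clk 24.08 tcp [533.6 378.9 150.5] head 15.76 w 91.7 F [ 0.5  0.3 -0.1]
[ 260  188   45   47 1555] [282.2 211.1] (array([533.69275223, 384.85548229]), 1675.618967548944)
```

View pics/w18.png

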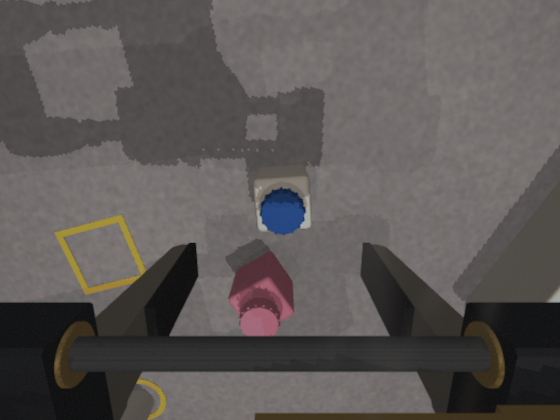

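```bash
python3 - <<'E'
from w import *
c=calibration("wrist"); im=cv2.imread("pics/w18.png")
print("pink",onplane(c,[(259,322)],.084)*1000, onplane(c,[(232,290),(262,255),(293,294),(245,303)],.06)*1000)
cv2.imwrite("pics/c18.png",cv2.resize(im[160:250,230:340],None,fx=7,fy=6.6,interpolation=cv2.INTER_CUBIC))
E
```

```text
pink [[541.65775224 288.84379762]] [[512.91417561 296.94754614]
 [529.81148032 337.24950943]
 [566.12578674 308.2341334 ]
 [527.2527733  287.32840272]]
```

View pics/c18.png

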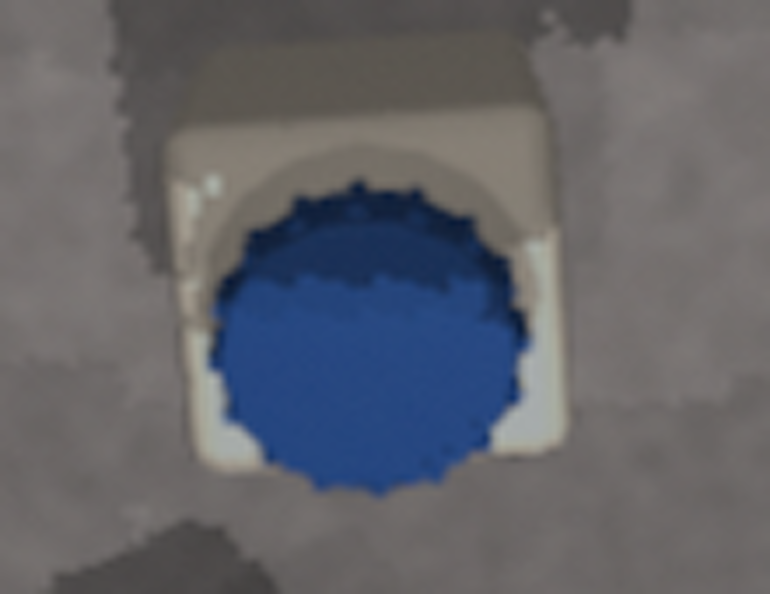

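```bash
python3 - <<'E'
from w import *
c=calibration("wrist")
q=np.array([(168,130),(548,105),(572,448),(200,472)])/[7,6.6]+[230-.5,160-.5]
w=onplane(c,q,.06)*1000; print(w.round(1),w.mean(0),cv2.minAreaRect(w.astype(np.float32)))
d=np.roll(w,-1,0)-w; print(np.degrees(np.arctan2(d[:,1],d[:,0])).round(1),np.hypot(*d.T).round(1))
E
```

```text
[[506.2 399.4]
 [547.  414.3]
 [562.8 373. ]
 [521.  357.6]] [534.25428538 386.07610783] ((534.2224731445312, 386.1138000488281), (44.574920654296875, 44.36695861816406), 20.229751586914062)
[  20.   -69.1 -159.8  109.4] [43.4 44.2 44.6 44.4]
```

Emit:
step_arm:
  moves:
    - {"tx": 2,"ty": 7,"tz": -38,"roll": 4.5,"fingers": 0}

```text
clock: 24.22
tcp_pos: [0.5419, 0.3881, 0.1239]
tcp_rot: [0.006, 0.572, 0.82, -0.001]
contact_force: [1.0, -0.1, 1.6]
width: 1.004
```

```bash
python3 st.py 4
```

```text
clk 24.42 tcp [535.4 385.8 114.1] grasp [535.6 386.1] head 20.18 zax [-0.009  -0.0152] jawtilt -0.014 padtilt 0.011 rad -0.016 lat -0.007 w 92.2 F [ 0.7 -0.6  0.6] j3 1.41 j6 0.10
```

Emit:
step_arm:
  moves:
    - {"tx": 2,"ty": 2,"tz": -41,"roll": 0,"fingers": 0}

```text
clock: 24.5
tcp_pos: [0.5443, 0.391, 0.0844]
tcp_rot: [0.006, 0.573, 0.82, -0.0]
contact_force: [2.3, 0.5, 2.1]
width: 1.0
```

```bash
python3 st.py 4; python3 sq.py w19
```

```text
clk 24.70 tcp [537.6 387.7  74.5] grasp [537.8 388. ] head 20.13 zax [-0.0087 -0.0152] jawtilt -0.013 padtilt 0.011 rad -0.016 lat -0.007 w 92.2 F [-0.1  0.6  0.4] j3 1.43 j6 0.10
clk 24.7 tcp [537.6 387.7  74.5] head 20.13 w 92.2 F [-0.1  0.6  0.4]
[ 238  232   64   65 3109] [269.8 264.6] (array([533.743023  , 384.76121043]), 3356.068464704673)
```

View pics/w19.png

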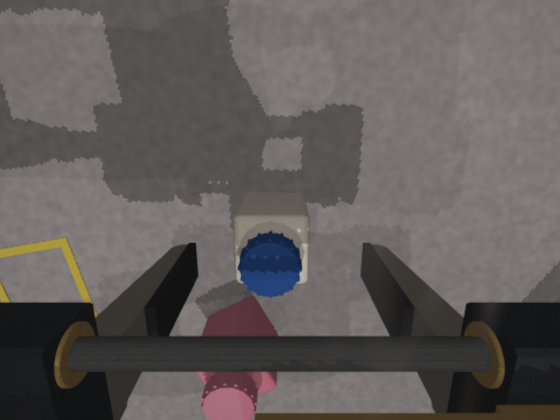

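Emit:
step_arm:
  moves:
    - {"tx": -3,"ty": -2,"tz": -32,"roll": 0,"fingers": 0}

```text
clock: 24.83
tcp_pos: [0.5424, 0.3896, 0.0537]
tcp_rot: [0.006, 0.573, 0.82, 0.0]
contact_force: [0.3, 0.8, 0.8]
width: 1.002
```

```bash
python3 st.py 5
```

```text
clk 25.08 tcp [536.6 386.8  46. ] grasp [536.6 387. ] head 20.14 zax [-0.0041 -0.013 ] jawtilt -0.008 padtilt 0.011 rad -0.011 lat -0.008 w 92.2 F [ 0.7 -0.4  0.4] j3 1.45 j6 0.10
```

Emit:
step_arm:
  moves:
    - {"tx": -2.5,"ty": -1.5,"tz": -20,"roll": 0,"fingers": 0}

```text
clock: 25.17
tcp_pos: [0.5387, 0.3875, 0.0324]
tcp_rot: [0.005, 0.573, 0.82, -0.002]
contact_force: [0.0, 0.7, 0.4]
width: 1.0
```

```bash
python3 st.py 5
```

```text
clk 25.42 tcp [534.8 385.6  27.5] grasp [534.9 385.9] head 20.13 zax [-0.0026 -0.0122] jawtilt -0.007 padtilt 0.011 rad -0.009 lat -0.008 w 91.9 F [ 0.1 -0.2  0.5] j3 1.46 j6 0.10
```

Emit:
step_arm:
  moves:
    - {"tx": -1,"ty": -0.5,"tz": -5,"roll": 0,"fingers": 0}

```text
clock: 25.5
tcp_pos: [0.5354, 0.3859, 0.0247]
tcp_rot: [0.003, 0.573, 0.82, -0.004]
contact_force: [1.1, 0.8, 0.7]
width: 1.003
```

```bash
python3 st.py 4
```

```text
clk 25.70 tcp [533.9 385.2  22.7] grasp [533.9 385.4] head 20.14 zax [-0.0024 -0.0122] jawtilt -0.006 padtilt 0.011 rad -0.009 lat -0.008 w 92.0 F [0.5 0.4 1. ] j3 1.47 j6 0.10
```

Emit:
step_arm:
  moves:
    - {"tx": 0,"ty": 0,"tz": 0,"roll": 0,"fingers": 1}
    - {"tx": 0,"ty": 0,"tz": 0,"roll": 0,"fingers": 1}
    - {"tx": 0,"ty": 0,"tz": 0,"roll": 0,"fingers": 1}
    - {"tx": 0,"ty": 0,"tz": 0,"roll": 0,"fingers": 1}
    - {"tx": 0,"ty": 0,"tz": 0,"roll": 0,"fingers": 1}
    - {"tx": 0,"ty": 0,"tz": 0,"roll": 0,"fingers": 1}
    - {"tx": 0,"ty": 0,"tz": 0,"roll": 0,"fingers": 1}
    - {"tx": 0,"ty": 0,"tz": 0,"roll": 0,"fingers": 1}
    - {"tx": 0,"ty": 0,"tz": 0,"roll": 0,"fingers": 1}
  force: 18

```text
clock: 26.45
tcp_pos: [0.5342, 0.3853, 0.0234]
tcp_rot: [0.003, 0.573, 0.82, -0.006]
contact_force: [-0.1, 0.7, 0.6]
width: 0.501
```

```bash
python3 st.py 1
```

```text
clk 26.50 tcp [534.1 385.3  23.4] grasp [534.2 385.6] head 20.14 zax [-0.0021 -0.012 ] jawtilt -0.006 padtilt 0.011 rad -0.009 lat -0.008 w 46.4 F [-0.6 -0.2  0. ] j3 1.47 j6 0.10
```

Emit:
step_arm:
  moves:
    - {"tx": 0,"ty": 0,"tz": 0,"roll": 0,"fingers": 1}
    - {"tx": 0,"ty": 0,"tz": 15,"roll": 0,"fingers": 1}
    - {"tx": 0,"ty": 0,"tz": 35,"roll": 0,"fingers": 1}
    - {"tx": 0,"ty": 0,"tz": 35,"roll": 0,"fingers": 1}
    - {"tx": -20,"ty": -15,"tz": 10,"roll": 0,"fingers": 1}
    - {"tx": -30,"ty": -23,"tz": 0,"roll": 3.6,"fingers": 1}
    - {"tx": -30,"ty": -23,"tz": 0,"roll": 3.6,"fingers": 1}
    - {"tx": -30,"ty": -23,"tz": 0,"roll": 3.6,"fingers": 1}

```text
clock: 27.17
tcp_pos: [0.4242, 0.3006, 0.1259]
tcp_rot: [0.005, 0.49, 0.872, -0.003]
contact_force: [0.4, -0.4, -1.2]
width: 0.499
```

```bash
python3 st.py 3; python3 - <<'E'
from w import *
s,c,im=look("w20")
for st,ce,l in blobs(yellow(im),200):
    for w in ringfit(c,l):
        if len(w)>40: print(st,len(w),cv2.minAreaRect(w.astype(np.float32)))
E
```

```text
clk 27.32 tcp [421.3 299.6 123.7] grasp [421.3 299.9] head 31.11 zax [-0.0001 -0.0126] jawtilt -0.007 padtilt 0.011 rad -0.007 lat -0.010 w 45.8 F [-0.4  0.1 -0.8] j3 1.84 j6 -0.15
clk 27.32 tcp [421.3 299.6 123.7] head 31.11 w 45.8 F [-0.4  0.1 -0.8]
[ 166  167   86   80 1835] 495 ((370.6230773925781, 260.95782470703125), (76.00340270996094, 76.37548828125), 30.822185516357422)
```

View pics/w20.png

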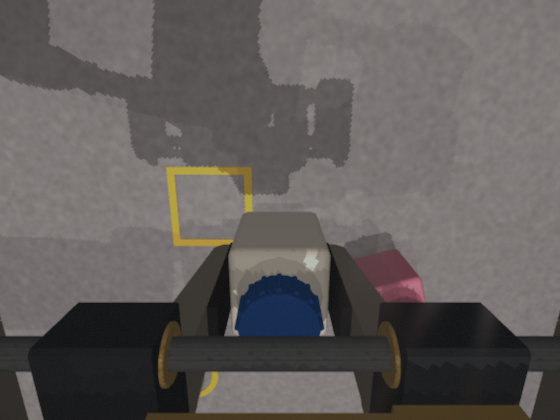

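```bash
python3 - <<'E'
from w import *
im=cv2.imread("pics/w20.png"); g=im[200:290,278].max(1); print(g.tolist())
c=calibration("wrist"); h=.1003
hd=np.radians(31.11); t=np.array([-np.sin(hd),np.cos(hd)]); j=np.array([np.cos(hd),np.sin(hd)]); G=np.array([421.3,299.9])
for r,z in [(212,h),(213,h),(247,h+.06),(249,h+.06),(251,h+.06)]:
    w=onplane(c,[(278,r-.5)],z)[0]*1000; print(r,z,w.round(1),"pad",((w-G)@t).round(1),"jaw",((w-G)@j).round(1))
E
python3 -c "
import cv2;im=cv2.imread('pics/w20.png');cv2.imwrite('pics/c20.png',cv2.resize(im[200:345,215:345],None,fx=4,fy=4,interpolation=cv2.INTER_CUBIC))"
```

```text
[134, 134, 131, 126, 123, 124, 124, 123, 122, 121, 121, 115, 102, 99, 98, 99, 99, 99, 99, 99, 98, 98, 99, 99, 99, 99, 99, 99, 100, 100, 101, 100, 101, 100, 100, 100, 100, 100, 100, 100, 100, 100, 100, 101, 101, 101, 102, 103, 112, 118, 125, 132, 137, 140, 139, 140, 137, 130, 128, 129, 128, 128, 128, 128, 128, 127, 128, 128, 127, 126, 119, 114, 107, 83, 65, 65, 65, 66, 66, 65, 65, 66, 66, 67, 65, 66, 63, 64, 73, 81]
212 0.1003 [413.1 318.8] pad 20.4 jaw 2.7
213 0.1003 [413.4 318.2] pad 19.8 jaw 2.7
247 0.1603 [411.9 321.5] pad 23.4 jaw 3.1
249 0.1603 [412.4 320.7] pad 22.5 jaw 3.1
251 0.1603 [412.8 319.9] pad 21.5 jaw 3.1
```

View pics/c20.png

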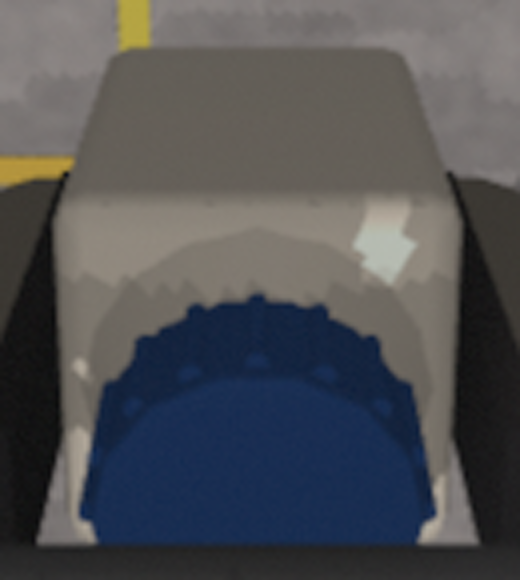

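```bash
python3 - <<'E'
from w import *
c=calibration("wrist");s=robot.sense();w,x,y,z=s["tcp_rot"]
p=s["tcp_pos"]; zx=np.array([2*(x*z+w*y),2*(y*z-w*x)]); hd=np.radians(31.11); j=np.array([np.cos(hd),np.sin(hd)]);t=np.array([-np.sin(hd),np.cos(hd)])
for Z in [.18,.14,.12,.08,.04,0]:
    ax=p[:2]+zx*(p[2]-Z)
    px=proj(c,[[*ax,Z]])[0]
    q=onplane(c,[(279,px[1])],Z)[0]
    print(Z,px.round(1),"jaw bias",((q-ax)@j*1000).round(2))
T=np.array(c["world_from_camera"]);print(((T[:2,3]-p[:2])@j*1000).round(2),((T[:2,3]-p[:2])@t*1000).round(2))
E
```

```text
0.18 [277.5 320.2] jaw bias 0.61
0.14 [277.9 273.2] jaw bias 0.59
0.12 [278.  256.9] jaw bias 0.58
0.08 [278.2 232.3] jaw bias 0.56
0.04 [278.3 214.9] jaw bias 0.55
0 [278.4 201.8] jaw bias 0.53
1.14 82.48
```

```bash
python3 - <<'E'
from w import *
c=calibration("wrist");s=robot.sense();p=s["tcp_pos"];print(p,s["clock"],s["qvel"].round(3))
hd=np.radians(31.11); j=np.array([np.cos(hd),np.sin(hd)]);t=np.array([-np.sin(hd),np.cos(hd)])
for px in [(278,211.5),(278,246),(279,249),(245,212),(316,212),(232,249),(329,249)]:
  for Z in [.1003,.1603]:
    q=onplane(c,[px],Z)[0]-p[:2]; print(px,Z,(q@j*1000).round(2),(q@t*1000).round(2))
E
```

```text
[0.42404599 0.30085878 0.12494828] 27.3667 [ 0.004  0.046 -0.089  0.002 -0.012  0.002]
(278, 211.5) 0.1003 -0.1 21.01
(278, 211.5) 0.1603 0.28 40.04
(278, 246) 0.1003 -0.13 -1.88
(278, 246) 0.1603 0.26 24.24
(279, 249) 0.1003 0.51 -3.94
(279, 249) 0.1603 0.7 22.82
(245, 212) 0.1003 -20.32 20.67
(245, 212) 0.1603 -13.67 39.81
(316, 212) 0.1003 23.16 20.7
(316, 212) 0.1603 16.34 39.83
(232, 249) 0.1003 -29.31 -3.97
(232, 249) 0.1603 -19.88 22.8
(329, 249) 0.1003 32.19 -3.9
(329, 249) 0.1603 22.58 22.85
```

Emit:
step_arm:
  moves:
    - {"tx": -26,"ty": -19.5,"tz": -15,"roll": -0.2,"fingers": 1}

```text
clock: 27.45
tcp_pos: [0.4055, 0.2846, 0.115]
tcp_rot: [0.009, 0.494, 0.87, 0.002]
contact_force: [1.5, -0.8, -1.1]
width: 0.499
```

```bash
python3 st.py 4
```

```text
clk 27.65 tcp [398.6 281.7 110. ] grasp [398.5 281.9] head 30.87 zax [ 0.0035 -0.0109] jawtilt -0.003 padtilt 0.011 rad -0.003 lat -0.011 w 46.1 F [ 0.5 -0.3 -2.9] j3 1.94 j6 -0.16
```

Emit:
step_arm:
  moves:
    - {"tx": -26,"ty": -19.5,"tz": -15,"roll": 0,"fingers": 1}

```text
clock: 27.73
tcp_pos: [0.3812, 0.2658, 0.1004]
tcp_rot: [0.009, 0.494, 0.87, 0.002]
contact_force: [0.9, 0.5, -1.0]
width: 0.499
```

```bash
python3 st.py 5; cat > ol.py <<'E'
from w import *
import sys
s,c,im=look(sys.argv[1])
for st,ce,l in blobs(yellow(im),200):
    for w in ringfit(c,l):
        if len(w)>40: print(st,len(w),[np.round(v,1) for v in cv2.minAreaRect(w.astype(np.float32))])
E
python3 ol.py w21
```

```text
clk 27.98 tcp [375.2 263.3  96.8] grasp [375.1 263.5] head 30.85 zax [ 0.0074 -0.0093] jawtilt 0.002 padtilt 0.012 rad 0.001 lat -0.012 w 45.6 F [ 0.1  0.4 -2.4] j3 2.03 j6 -0.18
clk 27.98 tcp [375.2 263.3  96.8] head 30.85 w 45.6 F [ 0.1  0.4 -2.4]
[ 225  164   94   81 1677] 420 [array([369. , 263.6]), array([76.1, 69.6]), np.float64(30.9)]
[249 371  22  41 312] 97 [array([458.4,  90. ]), array([18.9, 50.9]), np.float64(35.3)]
[207 372  19  36 263] 84 [array([416.7,  68.2]), array([15.1, 45.4]), np.float64(19.6)]
```

View pics/w21.png

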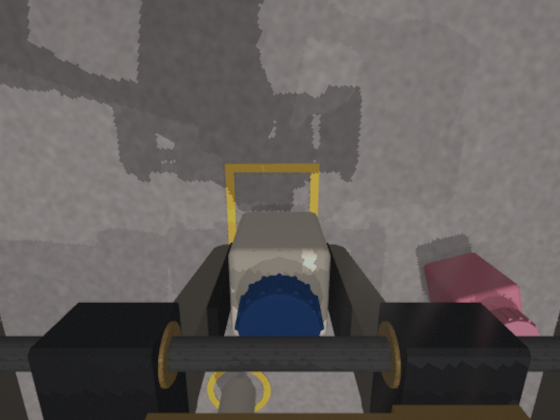

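Emit:
step_arm:
  moves:
    - {"tx": -3,"ty": -1.5,"tz": -38,"roll": 0,"fingers": 1}

```text
clock: 28.12
tcp_pos: [0.3818, 0.2657, 0.0669]
tcp_rot: [0.012, 0.493, 0.87, 0.005]
contact_force: [2.0, 0.8, -2.5]
width: 0.504
```

```bash
python3 st.py 5
```

```text
clk 28.37 tcp [374.2 262.7  60.6] grasp [374.  262.8] head 30.86 zax [ 0.0101 -0.0082] jawtilt 0.004 padtilt 0.012 rad 0.004 lat -0.013 w 45.9 F [-0.1 -0.9 -1.5] j3 2.06 j6 -0.18
```

Emit:
step_arm:
  moves:
    - {"tx": -3,"ty": -1.5,"tz": -18,"roll": 0,"fingers": 1}

```text
clock: 28.45
tcp_pos: [0.3763, 0.2632, 0.0472]
tcp_rot: [0.01, 0.493, 0.87, 0.003]
contact_force: [1.2, -0.0, -1.4]
width: 0.496
```

```bash
python3 st.py 5; python3 ol.py w22
```

```text
clk 28.70 tcp [372.3 261.6  43.9] grasp [372.  261.8] head 30.87 zax [ 0.0119 -0.0076] jawtilt 0.006 padtilt 0.013 rad 0.005 lat -0.013 w 45.8 F [-0.1 -0.  -2.1] j3 2.07 j6 -0.18
clk 28.7 tcp [372.3 261.6  43.9] head 30.87 w 45.8 F [-0.1 -0.  -2.1]
[ 217  177  117   68 2380] 466 [array([363.2, 273.4]), array([76.2, 47.3]), np.float64(30.8)]
```

View pics/w22.png

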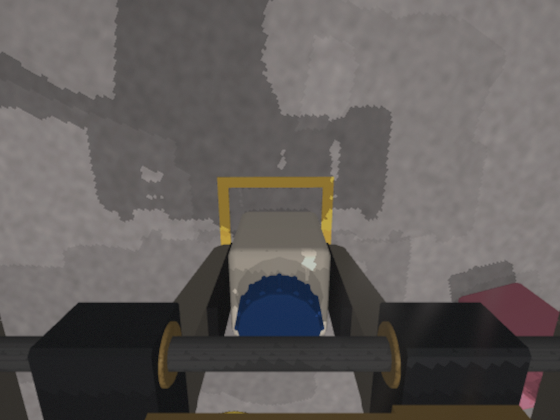

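Emit:
step_arm:
  moves:
    - {"tx": -1.5,"ty": -0.8,"tz": -15,"roll": 0,"fingers": 1}

```text
clock: 28.83
tcp_pos: [0.3742, 0.2622, 0.0322]
tcp_rot: [0.01, 0.493, 0.87, 0.003]
contact_force: [0.7, 0.2, -1.7]
width: 0.5
```

```bash
python3 st.py 5
```

```text
clk 29.08 tcp [371.2 261.   29.6] grasp [371.  261.1] head 30.86 zax [ 0.0128 -0.0072] jawtilt 0.007 padtilt 0.013 rad 0.006 lat -0.013 w 46.1 F [ 0.6 -0.1 -1.3] j3 2.08 j6 -0.18
```

Emit:
step_arm:
  moves:
    - {"tx": -0.5,"ty": 0,"tz": -4.5,"roll": 0,"fingers": 1}

```text
clock: 29.17
tcp_pos: [0.372, 0.2615, 0.0264]
tcp_rot: [0.008, 0.493, 0.87, 0.001]
contact_force: [0.9, 0.6, -2.1]
width: 0.5
```

```bash
python3 st.py 5
```

```text
clk 29.42 tcp [370.8 261.   25.3] grasp [370.5 261.2] head 30.87 zax [ 0.013  -0.0072] jawtilt 0.007 padtilt 0.013 rad 0.007 lat -0.013 w 45.7 F [ 0.1  0.2 -2.4] j3 2.08 j6 -0.18
```

Emit:
step_arm:
  moves:
    - {"tx": 0,"ty": 0,"tz": -2,"roll": 0,"fingers": 1}

```text
clock: 29.5
tcp_pos: [0.3712, 0.2612, 0.0236]
tcp_rot: [0.008, 0.493, 0.87, 0.0]
contact_force: [-0.4, -0.0, -2.9]
width: 0.499
```

```bash
python3 st.py 4
```

```text
clk 29.70 tcp [371.1 261.1  23.4] grasp [370.8 261.3] head 30.87 zax [ 0.0135 -0.007 ] jawtilt 0.008 padtilt 0.013 rad 0.007 lat -0.013 w 46.0 F [-0.1 -0.3 -1. ] j3 2.08 j6 -0.18
```

Emit:
step_arm:
  moves:
    - {"tx": 0,"ty": 0,"tz": -1,"roll": 0,"fingers": 1}

```text
clock: 29.78
tcp_pos: [0.3712, 0.2611, 0.0233]
tcp_rot: [0.007, 0.493, 0.87, -0.0]
contact_force: [-5.1, -1.2, 15.6]
width: 0.501
```

```bash
python3 st.py 4
```

```text
clk 29.98 tcp [371.2 261.1  23.3] grasp [371.  261.3] head 30.87 zax [ 0.013  -0.0073] jawtilt 0.007 padtilt 0.013 rad 0.006 lat -0.013 w 45.9 F [-2.5 -2.1  7.5] j3 2.08 j6 -0.18
```

Emit:
step_arm:
  moves:
    - {"tx": 0,"ty": 0,"tz": 0,"roll": 0,"fingers": 0.4}
    - {"tx": 0,"ty": 0,"tz": 0,"roll": 0,"fingers": 0.2}
    - {"tx": 0,"ty": 0,"tz": 0,"roll": 0,"fingers": 0}
    - {"tx": 0,"ty": 0,"tz": 0,"roll": 0,"fingers": 0}
    - {"tx": 0,"ty": 0,"tz": 0,"roll": 0,"fingers": 0}
    - {"tx": 0,"ty": 0,"tz": 0,"roll": 0,"fingers": 0}
    - {"tx": 0,"ty": 0,"tz": 20,"roll": 0,"fingers": 0}
    - {"tx": 0,"ty": 0,"tz": 40,"roll": 0,"fingers": 0}
    - {"tx": 0,"ty": 0,"tz": 40,"roll": 0,"fingers": 0}

```text
clock: 30.73
tcp_pos: [0.3637, 0.2581, 0.1177]
tcp_rot: [0.001, 0.494, 0.87, -0.007]
contact_force: [1.1, 0.3, 0.9]
width: 0.998
```

```bash
python3 st.py 3; python3 ol.py w23; python3 sq.py w24
```

```text
clk 30.88 tcp [367.7 259.7 120.8] grasp [367.6 259.9] head 30.86 zax [ 0.0055 -0.0102] jawtilt -0.000 padtilt 0.012 rad -0.001 lat -0.011 w 92.1 F [-0.2  0.3 -0.8] j3 2.03 j6 -0.18
clk 30.88 tcp [367.7 259.7 120.8] head 30.86 w 92.1 F [-0.2  0.3 -0.8]
[ 239  160   87   81 1836] 482 [array([370.4, 261.3]), array([76.1, 75.4]), np.float64(30.9)]
clk 30.93 tcp [366.1 259.  118.6] head 30.86 w 92.3 F [-0.  -0.1 -0.1]
[ 262  209   52   53 2009] [287.5 234.8] (array([371.91807899, 261.11333996]), 2170.4250067486428)
```

View pics/w23.png

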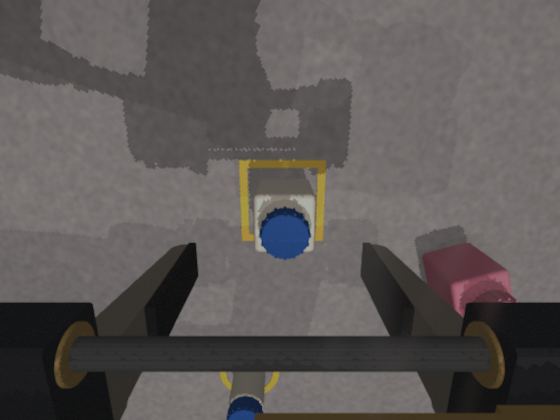

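Emit:
step_arm:
  moves:
    - {"tx": 5,"ty": -20,"tz": 35,"roll": 0,"fingers": 0}
    - {"tx": 8,"ty": -30,"tz": 10,"roll": -6.8,"fingers": 0}
    - {"tx": 8,"ty": -30,"tz": 0,"roll": -6.8,"fingers": 0}
    - {"tx": 8,"ty": -30,"tz": 0,"roll": -6.8,"fingers": 0}
    - {"tx": 8,"ty": -30,"tz": 0,"roll": -6.8,"fingers": 0}
    - {"tx": 8,"ty": -30,"tz": 0,"roll": -6.8,"fingers": 0}
    - {"tx": 8,"ty": -30,"tz": 0,"roll": -6.8,"fingers": 0}
    - {"tx": 8,"ty": -30,"tz": 0,"roll": -6.8,"fingers": 0}
    - {"tx": 8,"ty": -30,"tz": 0,"roll": -6.8,"fingers": 0}
    - {"tx": 8,"ty": -30,"tz": 0,"roll": -6.8,"fingers": 0}
    - {"tx": 8,"ty": -30,"tz": 0,"roll": -6.8,"fingers": 0}
    - {"tx": 5,"ty": -20,"tz": 0,"roll": -6.8,"fingers": 0}

```text
clock: 31.98
tcp_pos: [0.4391, -0.0928, 0.1387]
tcp_rot: [-0.023, 0.93, 0.367, -0.013]
contact_force: [0.6, -0.8, -0.5]
width: 1.003
```

```bash
python3 st.py 4; cat > bx.py <<'E'
from w import *
import sys
s,c,im=look(sys.argv[1])
h=cv2.cvtColor(im,cv2.COLOR_BGR2HSV)
E
python3 bx.py w25
```

```text
clk 32.18 tcp [438.7 -90.2 139. ] grasp [439.5 -90.9] head -46.44 zax [-0.0426  0.034 ] jawtilt -0.054 padtilt 0.007 rad -0.049 lat 0.025 w 91.8 F [ 1.2  0.5 -0.4] j3 1.98 j6 0.33
clk 32.18 tcp [438.7 -90.2 139. ] head -46.44 w 91.8 F [ 1.2  0.5 -0.4]
```

View pics/w25.png

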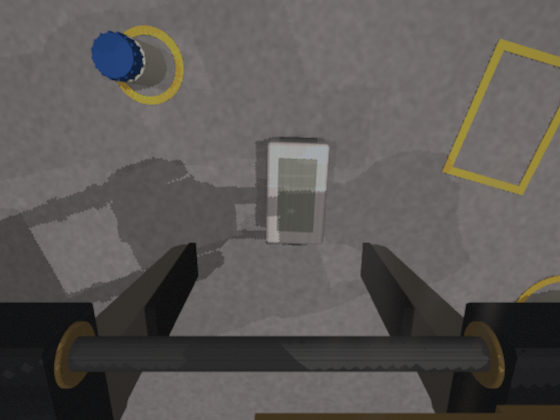

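Emit:
step_arm:
  moves:
    - {"tx": 0,"ty": 0,"tz": 36,"roll": 7,"fingers": 0}

```text
clock: 32.32
tcp_pos: [0.434, -0.0865, 0.1689]
tcp_rot: [-0.028, 0.903, 0.429, -0.019]
contact_force: [-0.5, 0.8, -0.2]
width: 0.996
```

```bash
python3 st.py 3
```

```text
clk 32.47 tcp [440.2 -89.  177.2] grasp [441.  -89.5] head -39.19 zax [-0.042   0.0264] jawtilt -0.049 padtilt 0.006 rad -0.046 lat 0.018 w 92.0 F [-0.5  0.4 -0.1] j3 1.94 j6 0.21
```

Emit:
step_arm:
  moves:
    - {"tx": 0,"ty": 0,"tz": -40,"roll": 7,"fingers": 0}
    - {"tx": 0,"ty": 0,"tz": 0,"roll": 0,"fingers": 0}

```text
clock: 32.63
tcp_pos: [0.4405, -0.0872, 0.1365]
tcp_rot: [-0.019, 0.873, 0.486, -0.014]
contact_force: [-1.1, 1.7, -1.8]
width: 1.002
```

```bash
python3 st.py 3
```

```text
clk 32.78 tcp [445.5 -90.1 143.9] grasp [446.1 -90.4] head -32.16 zax [-0.0312  0.0143] jawtilt -0.034 padtilt 0.004 rad -0.033 lat 0.008 w 92.0 F [-0.7 -0.4 -0.4] j3 1.97 j6 0.10
```

Emit:
step_arm:
  moves:
    - {"tx": 0,"ty": 0,"tz": 40,"roll": 7,"fingers": 0}

```text
clock: 32.87
tcp_pos: [0.4413, -0.0879, 0.1786]
tcp_rot: [-0.019, 0.844, 0.535, -0.014]
contact_force: [0.5, 0.3, -1.7]
width: 1.003
```

```bash
python3 st.py 3
```

```text
clk 33.02 tcp [448.3 -91.2 188.4] grasp [448.7 -91.3] head -25.24 zax [-0.0249  0.0067] jawtilt -0.025 padtilt 0.005 rad -0.026 lat 0.002 w 92.1 F [ 0.5 -0.4  0.3] j3 1.92 j6 -0.02
```

Emit:
step_arm:
  moves:
    - {"tx": 0,"ty": 0,"tz": -41,"roll": 0,"fingers": 0}
    - {"tx": 0,"ty": 0,"tz": 0,"roll": 0,"fingers": 0}

```text
clock: 33.18
tcp_pos: [0.4503, -0.0919, 0.1498]
tcp_rot: [-0.006, 0.846, 0.534, -0.007]
contact_force: [-2.4, 0.5, -1.4]
width: 1.001
```

```bash
python3 st.py 3
```

```text
clk 33.33 tcp [455.1 -94.2 156.9] grasp [455.2 -94.2] head -25.42 zax [-0.0076 -0.0017] jawtilt -0.006 padtilt 0.005 rad -0.007 lat -0.003 w 91.9 F [-1.1 -0.9  1. ] j3 1.95 j6 -0.02
```

Emit:
step_arm:
  moves:
    - {"tx": 0,"ty": 0,"tz": 40,"roll": 0,"fingers": 0}

```text
clock: 33.42
tcp_pos: [0.4509, -0.0923, 0.1916]
tcp_rot: [-0.007, 0.846, 0.534, -0.007]
contact_force: [-0.2, 0.2, -1.0]
width: 0.999
```

```bash
python3 st.py 3
```

```text
clk 33.57 tcp [457.8 -95.6 201.8] grasp [457.8 -95.5] head -25.45 zax [ 0.0005 -0.0057] jawtilt 0.003 padtilt 0.005 rad 0.002 lat -0.005 w 91.8 F [ 0.4 -0.1  0.2] j3 1.90 j6 -0.02
```

Emit:
step_arm:
  moves:
    - {"tx": 0,"ty": 0,"tz": -41,"roll": 0,"fingers": 0}
    - {"tx": 0,"ty": 0,"tz": 0,"roll": 0,"fingers": 0}

```text
clock: 33.73
tcp_pos: [0.4599, -0.0965, 0.1635]
tcp_rot: [0.006, 0.846, 0.534, 0.001]
contact_force: [-1.3, -0.1, -2.2]
width: 1.002
```

```bash
python3 st.py 4
```

```text
clk 33.93 tcp [464.8 -98.9 171.1] grasp [464.5 -98.7] head -25.48 zax [ 0.0187 -0.0146] jawtilt 0.023 padtilt 0.005 rad 0.021 lat -0.010 w 91.8 F [-0.2  0.3  0.7] j3 1.94 j6 -0.02
```

Emit:
step_arm:
  moves:
    - {"tx": -8,"ty": 8,"tz": 36,"roll": 0,"fingers": 0}
    - {"tx": 0,"ty": 0,"tz": 0,"roll": -5.8,"fingers": 0}
    - {"tx": 0,"ty": 0,"tz": 0,"roll": -5.8,"fingers": 0}
    - {"tx": 0,"ty": 0,"tz": 0,"roll": -5.8,"fingers": 0}
    - {"tx": 0,"ty": 0,"tz": 0,"roll": -5.8,"fingers": 0}

```text
clock: 34.35
tcp_pos: [0.4596, -0.0921, 0.2172]
tcp_rot: [0.015, 0.938, 0.345, 0.005]
contact_force: [0.6, -0.1, -0.5]
width: 1.003
```

```bash
python3 st.py 4
```

```text
clk 34.55 tcp [459.3 -92.  216.1] grasp [458.9 -91.5] head -49.15 zax [ 0.0193 -0.0245] jawtilt 0.031 padtilt 0.001 rad 0.024 lat -0.020 w 92.2 F [-0.1  0.4 -0.3] j3 1.90 j6 0.41
```

Emit:
step_arm:
  moves:
    - {"tx": -3,"ty": 4,"tz": -40,"roll": 0,"fingers": 0}

```text
clock: 34.63
tcp_pos: [0.4618, -0.0908, 0.1835]
tcp_rot: [0.021, 0.937, 0.35, 0.01]
contact_force: [1.5, -0.8, 0.6]
width: 0.999
```

```bash
python3 st.py 3
```

```text
clk 34.78 tcp [453.9 -86.8 173.7] grasp [453.7 -86.4] head -49.05 zax [ 0.013  -0.0215] jawtilt 0.025 padtilt 0.004 rad 0.017 lat -0.019 w 92.2 F [ 0.8 -0.5 -0.6] j3 1.96 j6 0.42
```

Emit:
step_arm:
  moves:
    - {"tx": 0,"ty": 0,"tz": -40,"roll": 0,"fingers": 0}

```text
clock: 34.87
tcp_pos: [0.4599, -0.0896, 0.1423]
tcp_rot: [0.018, 0.936, 0.35, 0.008]
contact_force: [1.6, -0.5, 0.9]
width: 1.002
```

```bash
python3 st.py 5; python3 bx.py w26;  python3 -c "
import cv2;im=cv2.imread('pics/w26.png');cv2.imwrite('pics/c26.png',cv2.resize(im[130:280,200:360],None,fx=4,fy=4,interpolation=cv2.INTER_CUBIC))"
```

```text
clk 35.12 tcp [455.  -87.4 136.6] grasp [454.8 -87. ] head -49.02 zax [ 0.015  -0.0224] jawtilt 0.027 padtilt 0.003 rad 0.019 lat -0.019 w 92.3 F [-0.2 -0.6  1. ] j3 2.00 j6 0.42
clk 35.12 tcp [455.  -87.4 136.6] head -49.02 w 92.3 F [-0.2 -0.6  1. ]
```

View pics/c26.png

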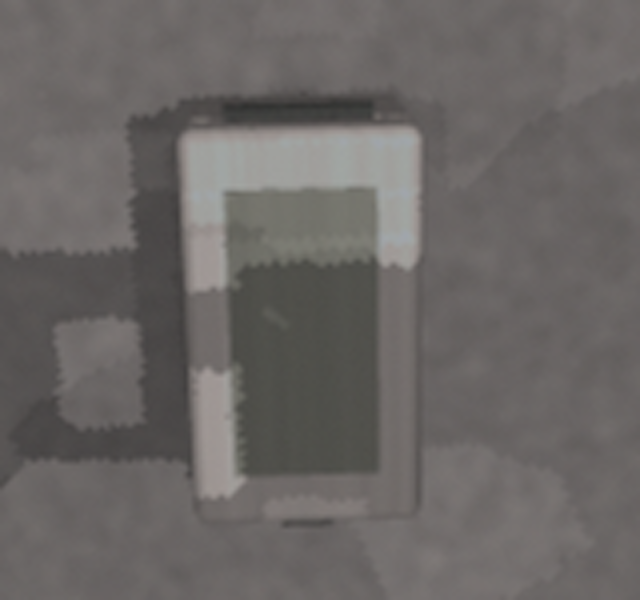

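```bash
python3 st.py 0; python3 - <<'E'
from w import *
c=calibration("wrist")
q=np.array([(180,127),(420,127),(420,515),(195,521)])/4+[200-.5,130-.5]
w=onplane(c,q,.052)*1000
d=np.roll(w,-1,0)-w; print(w.mean(0),np.degrees(np.arctan2(d[:,1],d[:,0])).round(1),np.hypot(*d.T).round(1))
q=np.array([(226,190),(378,188),(378,472),(238,475)])/4+[200-.5,130-.5]
w=onplane(c,q,.052)*1000
d=np.roll(w,-1,0)-w; print(w.mean(0),np.degrees(np.arctan2(d[:,1],d[:,0])).round(1),np.hypot(*d.T).round(1))
E
```

```text
clk 35.17 tcp [455.4 -87.6 137. ] grasp [455.1 -87.1] head -49.03 zax [ 0.0162 -0.023 ] jawtilt 0.028 padtilt 0.003 rad 0.020 lat -0.020 w 91.9 F [-0.6 -0.6  0.2] j3 2.00 j6 0.42
[456.00072847 -85.63010006] [ -49.3 -137.8  131.9   41.5] [46.1 81.6 47.2 82.6]
[455.38206361 -86.43589234] [ -48.6 -138.3  131.6   42.2] [29.6 59.9 29.1 60. ]
```

Emit:
step_arm:
  moves:
    - {"tx": 0,"ty": 0,"tz": 41,"roll": 0.7,"fingers": 0}
    - {"tx": 0,"ty": 0,"tz": 0,"roll": 0,"fingers": 0}

```text
clock: 35.33
tcp_pos: [0.4567, -0.0882, 0.1806]
tcp_rot: [0.015, 0.934, 0.356, 0.005]
contact_force: [1.1, -1.0, 1.2]
width: 1.003
```

```bash
python3 st.py 4
```

```text
clk 35.53 tcp [452.  -86.1 172.5] grasp [451.9 -85.7] head -48.31 zax [ 0.0072 -0.0185] jawtilt 0.019 padtilt 0.007 rad 0.011 lat -0.017 w 92.3 F [ 0.   0.4 -0.7] j3 1.96 j6 0.41
```

Emit:
step_arm:
  moves:
    - {"tx": 0,"ty": 0,"tz": -41,"roll": 0,"fingers": 0}

```text
clock: 35.62
tcp_pos: [0.4578, -0.0887, 0.1385]
tcp_rot: [0.016, 0.934, 0.356, 0.006]
contact_force: [1.5, -0.6, 0.2]
width: 0.998
```

```bash
python3 st.py 3
```

```text
clk 35.77 tcp [449.5 -84.9 129.1] grasp [449.5 -84.6] head -48.31 zax [ 0.0007 -0.0154] jawtilt 0.012 padtilt 0.010 rad 0.004 lat -0.015 w 91.8 F [-0.6 -0.2  0.9] j3 2.01 j6 0.41
```

Emit:
step_arm:
  moves:
    - {"tx": 6,"ty": -2,"tz": -40,"roll": 0,"fingers": 0}

```text
clock: 35.85
tcp_pos: [0.4611, -0.0894, 0.0971]
tcp_rot: [0.013, 0.934, 0.356, 0.003]
contact_force: [1.7, -1.0, 1.3]
width: 1.0
```

```bash
python3 st.py 3
```

```text
clk 36.00 tcp [453.8 -86.1  88.8] grasp [453.8 -85.8] head -48.30 zax [-0.0044 -0.013 ] jawtilt 0.007 padtilt 0.012 rad -0.002 lat -0.014 w 91.7 F [-0.4  0.1  0.7] j3 2.02 j6 0.41
```

Emit:
step_arm:
  moves:
    - {"tx": 2,"ty": -1,"tz": -40,"roll": 0,"fingers": 0}

```text
clock: 36.08
tcp_pos: [0.463, -0.0902, 0.057]
tcp_rot: [0.011, 0.934, 0.356, 0.001]
contact_force: [1.8, -0.8, 0.2]
width: 1.0
```

```bash
python3 st.py 3; python3 bx.py w27; python3 st.py 2
```

```text
clk 36.23 tcp [454.7 -86.6  48.9] grasp [454.8 -86.3] head -48.30 zax [-0.0076 -0.0115] jawtilt 0.004 padtilt 0.013 rad -0.005 lat -0.013 w 91.9 F [ 0.7  0.4 -0.2] j3 2.04 j6 0.41
clk 36.23 tcp [454.7 -86.6  48.9] head -48.3 w 91.9 F [ 0.7  0.4 -0.2]
clk 36.38 tcp [457.6 -87.9  51.7] grasp [457.6 -87.6] head -48.29 zax [-0.0002 -0.0149] jawtilt 0.011 padtilt 0.010 rad 0.003 lat -0.015 w 91.8 F [ 0.8 -0.2  0.1] j3 2.04 j6 0.41
```

View pics/w27.png

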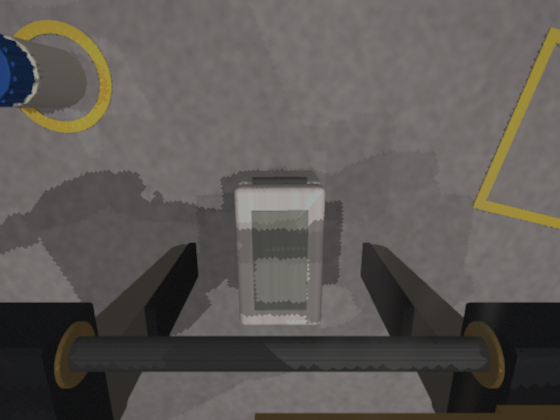

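Emit:
step_arm:
  moves:
    - {"tx": -2,"ty": 1,"tz": -26,"roll": 0,"fingers": 0}

```text
clock: 36.47
tcp_pos: [0.4615, -0.0896, 0.0321]
tcp_rot: [0.012, 0.934, 0.356, 0.002]
contact_force: [2.1, -0.8, 0.9]
width: 1.0
```

```bash
python3 st.py 5
```

```text
clk 36.72 tcp [456.6 -87.3  27.4] grasp [456.5 -87. ] head -48.29 zax [ 0.0017 -0.0159] jawtilt 0.013 padtilt 0.009 rad 0.005 lat -0.015 w 91.9 F [-0.3  0.6  0.2] j3 2.05 j6 0.41
```

Emit:
step_arm:
  moves:
    - {"tx": -2,"ty": 1,"tz": -11,"roll": 0,"fingers": 0}

```text
clock: 36.8
tcp_pos: [0.4574, -0.0876, 0.0192]
tcp_rot: [0.01, 0.934, 0.356, 0.0]
contact_force: [-0.7, -0.1, 0.6]
width: 1.001
```

```bash
python3 st.py 4
```

```text
clk 37.00 tcp [454.3 -86.2  16.3] grasp [454.3 -85.9] head -48.29 zax [ 0.0012 -0.0156] jawtilt 0.012 padtilt 0.009 rad 0.004 lat -0.015 w 92.1 F [0.6 0.7 0.2] j3 2.06 j6 0.41
```

Emit:
step_arm:
  moves:
    - {"tx": 0,"ty": 0,"tz": 0,"roll": 0,"fingers": 1}
    - {"tx": 0,"ty": 0,"tz": 0,"roll": 0,"fingers": 1}
    - {"tx": 0,"ty": 0,"tz": 0,"roll": 0,"fingers": 1}
    - {"tx": 0,"ty": 0,"tz": 0,"roll": 0,"fingers": 1}
    - {"tx": 0,"ty": 0,"tz": 0,"roll": 0,"fingers": 1}
    - {"tx": 0,"ty": 0,"tz": 0,"roll": 0,"fingers": 1}
    - {"tx": 0,"ty": 0,"tz": 0,"roll": 0,"fingers": 1}
    - {"tx": 0,"ty": 0,"tz": 0,"roll": 0,"fingers": 1}
    - {"tx": 0,"ty": 0,"tz": 0,"roll": 0,"fingers": 1}
  force: 30

```text
clock: 37.75
tcp_pos: [0.4551, -0.0866, 0.0172]
tcp_rot: [0.008, 0.934, 0.356, -0.002]
contact_force: [0.8, -0.8, -0.4]
width: 0.524
```

```bash
python3 st.py 1
```

```text
clk 37.80 tcp [455.1 -86.6  17.2] grasp [455.1 -86.3] head -48.28 zax [ 0.0024 -0.0163] jawtilt 0.014 padtilt 0.009 rad 0.005 lat -0.016 w 48.2 F [-0.1  0.3 -0.5] j3 2.06 j6 0.41
```

Emit:
step_arm:
  moves:
    - {"tx": 0,"ty": 0,"tz": 0,"roll": 0,"fingers": 1}
    - {"tx": 0,"ty": 0,"tz": 15,"roll": 0,"fingers": 1}
    - {"tx": 0,"ty": 0,"tz": 35,"roll": 0,"fingers": 1}
    - {"tx": 15,"ty": -9,"tz": 20,"roll": -3.5,"fingers": 1}
    - {"tx": 28,"ty": -16,"tz": 0,"roll": -3.5,"fingers": 1}
    - {"tx": 28,"ty": -16,"tz": 0,"roll": -3.5,"fingers": 1}
    - {"tx": 28,"ty": -16,"tz": 0,"roll": -3.3,"fingers": 1}

```text
clock: 38.38
tcp_pos: [0.5466, -0.1388, 0.0849]
tcp_rot: [0.0, 0.971, 0.238, -0.008]
contact_force: [-0.4, -0.0, -2.8]
width: 0.523
```

```bash
python3 st.py 5; python3 ol.py w28
```

```text
clk 38.63 tcp [ 544.5 -137.8   83.6] grasp [ 544.9 -137.7] head -62.30 zax [-0.0182 -0.003 ] jawtilt -0.006 padtilt 0.017 rad -0.017 lat -0.007 w 48.0 F [-0.6 -0.1 -3.8] j3 1.73 j6 0.64
clk 38.63 tcp [ 544.5 -137.8   83.6] head -62.3 w 48.0 F [-0.6 -0.1 -3.8]
[ 328   70  116  154 4312] 502 [array([ 622.9, -182. ]), array([114.4,  78.3]), np.float64(28.0)]
[ 328   70  116  154 4312] 438 [array([ 623.1, -181.9]), array([101.2,  65.6]), np.float64(28.0)]
[  0 179  18  61 532] 123 [array([443.6,  55.9]), array([52. , 13.4]), np.float64(13.5)]
[483 288  77  34 661] 176 [array([ 573.2, -363.6]), array([24.8, 72.2]), np.float64(13.6)]
```

View pics/w28.png

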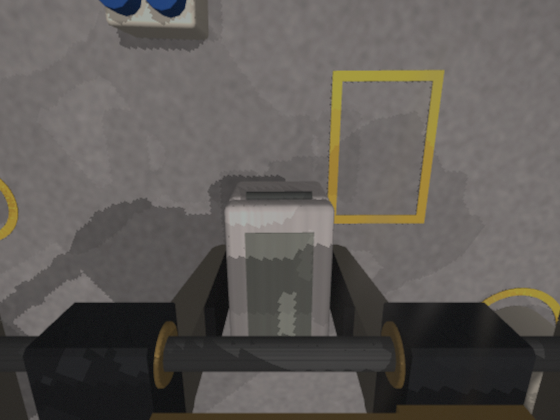

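```bash
python3 st.py 0; python3 - <<'E'
from w import *
im=cv2.imread("pics/w28.png"); print(im[170:215,265].max(1).tolist(), im[170:215,300].max(1).tolist())
c=calibration("wrist");s=robot.sense();p=s["tcp_pos"]
hd=np.radians(-62.3); j=np.array([np.cos(hd),np.sin(hd)]);t=np.array([-np.sin(hd),np.cos(hd)])
h=p[2]-.0172
for px,Z in [((279,200),h+.052),((279,202),h+.052),((279,204),h+.052),((279,180),h),((279,182),h),((279,184),h)]:
    q=onplane(c,[px],Z)[0]-p[:2]; print(px,Z,(q@j*1000).round(2),(q@t*1000).round(2))
E
python3 -c "
import cv2;im=cv2.imread('pics/w28.png');cv2.imwrite('pics/c28.png',cv2.resize(im[170:340,205:355],None,fx=3.5,fy=3.5,interpolation=cv2.INTER_CUBIC))"
```

```text
clk 38.68 tcp [ 544.4 -137.6   83.9] grasp [ 544.7 -137.5] head -62.29 zax [-0.0178 -0.0032] jawtilt -0.005 padtilt 0.017 rad -0.017 lat -0.007 w 47.7 F [ 0.2  0.2 -3.3] j3 1.74 j6 0.64
[115, 109, 105, 103, 98, 82, 70, 69, 71, 70, 71, 80, 87, 87, 88, 88, 86, 80, 83, 83, 80, 69, 44, 52, 57, 63, 67, 68, 65, 68, 79, 86, 91, 97, 98, 112, 138, 151, 157, 162, 165, 166, 166, 167, 166] [105, 103, 101, 101, 99, 99, 98, 98, 100, 101, 98, 91, 87, 85, 85, 86, 87, 88, 87, 85, 75, 57, 47, 54, 59, 64, 68, 70, 65, 70, 81, 84, 89, 93, 104, 113, 125, 143, 147, 150, 152, 155, 158, 158, 159]
(279, 200) 0.1186602046745692 -0.67 44.87
(279, 202) 0.1186602046745692 -0.67 44.0
(279, 204) 0.1186602046745692 -0.67 43.12
(279, 180) 0.0666602046745692 -0.95 41.84
(279, 182) 0.0666602046745692 -0.95 40.67
(279, 184) 0.0666602046745692 -0.95 39.5
```

View pics/c28.png

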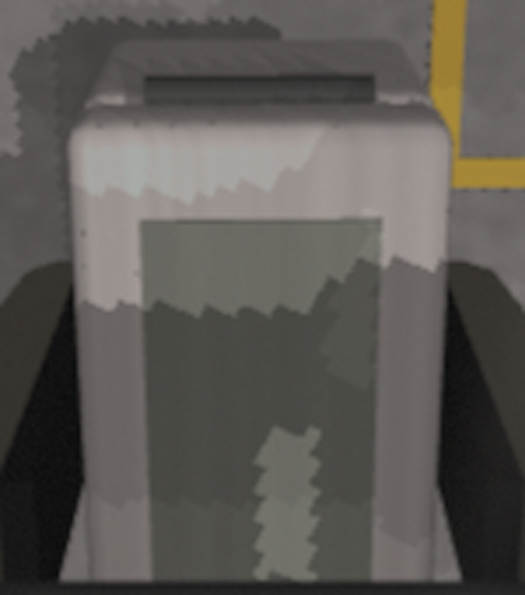

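Emit:
step_arm:
  moves:
    - {"tx": 33,"ty": -19,"tz": 0,"roll": 0.3,"fingers": 1}

```text
clock: 38.77
tcp_pos: [0.5685, -0.1506, 0.0792]
tcp_rot: [-0.006, 0.97, 0.243, -0.015]
contact_force: [-0.2, -0.2, -4.5]
width: 0.52
```

```bash
python3 st.py 4
```

```text
clk 38.97 tcp [ 576.5 -156.    83.3] grasp [ 576.9 -156. ] head -61.97 zax [-0.0193 -0.0025] jawtilt -0.007 padtilt 0.018 rad -0.018 lat -0.007 w 47.6 F [-1.4  0.2 -2.6] j3 1.63 j6 0.63
```

Emit:
step_arm:
  moves:
    - {"tx": 33,"ty": -19,"tz": 0,"roll": 0,"fingers": 1}

```text
clock: 39.05
tcp_pos: [0.6006, -0.1689, 0.0789]
tcp_rot: [-0.007, 0.97, 0.243, -0.016]
contact_force: [-0.5, 1.1, -4.4]
width: 0.52
```

```bash
python3 st.py 5; python3 ol.py w29; python3 st.py 0
```

```text
clk 39.30 tcp [ 608.9 -174.4   83.9] grasp [ 609.3 -174.3] head -61.95 zax [-0.0193 -0.0023] jawtilt -0.007 padtilt 0.018 rad -0.018 lat -0.008 w 48.1 F [ 0.1  0.2 -2.9] j3 1.52 j6 0.62
clk 39.3 tcp [ 608.9 -174.4   83.9] head -61.95 w 48.1 F [ 0.1  0.2 -2.9]
[ 247  129  105  118 2383] 520 [array([ 631.5, -177.3]), array([94.2, 78.2]), np.float64(28.0)]
clk 39.35 tcp [ 608.9 -174.4   84.2] grasp [ 609.3 -174.3] head -61.95 zax [-0.0189 -0.0025] jawtilt -0.007 padtilt 0.018 rad -0.017 lat -0.008 w 48.0 F [ 0.2  0.5 -4.4] j3 1.52 j6 0.62
```

View pics/w29.png

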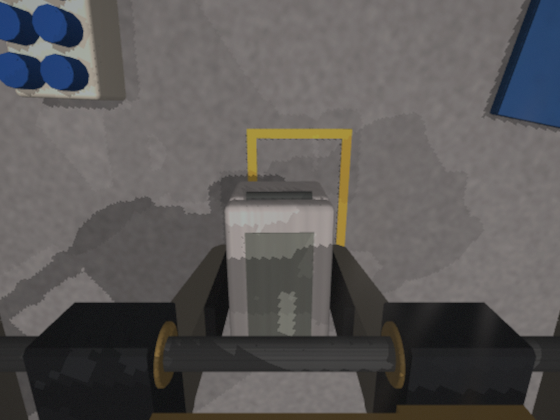

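Emit:
step_arm:
  moves:
    - {"tx": 14,"ty": -8,"tz": -28,"roll": 0,"fingers": 1}

```text
clock: 39.43
tcp_pos: [0.6255, -0.1827, 0.0629]
tcp_rot: [0.002, 0.97, 0.243, -0.006]
contact_force: [1.8, -1.8, -2.4]
width: 0.518
```

```bash
python3 st.py 5
```

```text
clk 39.68 tcp [ 622.6 -181.9   57.1] grasp [ 623.  -181.9] head -61.93 zax [-0.0186 -0.0026] jawtilt -0.006 padtilt 0.018 rad -0.017 lat -0.008 w 47.4 F [ 0.1  0.4 -2.5] j3 1.48 j6 0.62
```

Emit:
step_arm:
  moves:
    - {"tx": 0,"ty": 0,"tz": -24,"roll": 0,"fingers": 1}

```text
clock: 39.77
tcp_pos: [0.627, -0.1839, 0.04]
tcp_rot: [0.003, 0.97, 0.243, -0.005]
contact_force: [1.6, -0.9, -2.4]
width: 0.525
```

```bash
python3 st.py 5;python3 ol.py w30; python3 st.py 0
```

```text
clk 40.02 tcp [ 623.  -182.    34.6] grasp [ 623.3 -181.9] head -61.92 zax [-0.0174 -0.0032] jawtilt -0.005 padtilt 0.017 rad -0.016 lat -0.008 w 48.1 F [ 0.8 -0.2 -3.3] j3 1.49 j6 0.62
clk 40.02 tcp [ 623.  -182.    34.6] head -61.92 w 48.1 F [ 0.8 -0.2 -3.3]
[ 217  149  129   96 2849] 592 [array([ 645.9, -169.7]), array([62.2, 78.7]), np.float64(27.7)]
clk 40.07 tcp [ 623.3 -182.2   34.9] grasp [ 623.7 -182.1] head -61.92 zax [-0.0166 -0.0036] jawtilt -0.005 padtilt 0.016 rad -0.015 lat -0.008 w 47.8 F [-0.  -0.1 -2.1] j3 1.49 j6 0.62
```

View pics/w30.png

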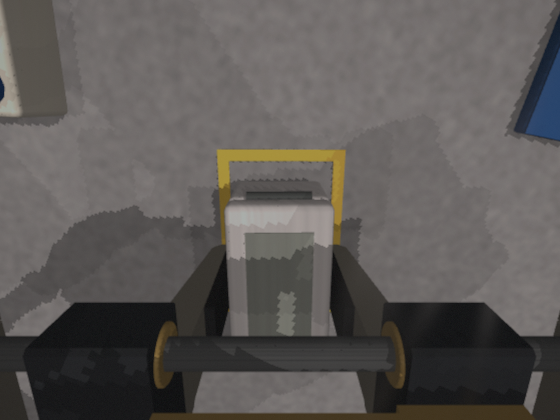

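Emit:
step_arm:
  moves:
    - {"tx": -0.5,"ty": 0,"tz": -13,"roll": 0,"fingers": 1}

```text
clock: 40.15
tcp_pos: [0.6257, -0.1836, 0.0257]
tcp_rot: [0.002, 0.97, 0.243, -0.006]
contact_force: [1.2, -0.0, -2.3]
width: 0.519
```

```bash
python3 st.py 5
```

```text
clk 40.40 tcp [ 622.7 -182.1   21.7] grasp [ 623.  -182.1] head -61.92 zax [-0.0171 -0.0034] jawtilt -0.005 padtilt 0.017 rad -0.015 lat -0.008 w 47.8 F [ 0.1  0.  -3.5] j3 1.49 j6 0.62
```

Emit:
step_arm:
  moves:
    - {"tx": -0.5,"ty": 0,"tz": -3,"roll": 0,"fingers": 1}

```text
clock: 40.48
tcp_pos: [0.6229, -0.1825, 0.0195]
tcp_rot: [0.0, 0.97, 0.243, -0.008]
contact_force: [0.4, -0.1, -3.5]
width: 0.519
```

```bash
python3 st.py 5
```

```text
clk 40.73 tcp [ 622.2 -182.2   18.6] grasp [ 622.5 -182.1] head -61.92 zax [-0.0171 -0.0033] jawtilt -0.005 padtilt 0.017 rad -0.016 lat -0.008 w 48.1 F [ 0.   0.  -3.2] j3 1.49 j6 0.62
```

Emit:
step_arm:
  moves:
    - {"tx": 0,"ty": 0,"tz": -1.5,"roll": 0,"fingers": 1}

```text
clock: 40.82
tcp_pos: [0.6225, -0.1823, 0.0176]
tcp_rot: [-0.0, 0.97, 0.243, -0.008]
contact_force: [-2.0, 0.3, 2.9]
width: 0.521
```

```bash
python3 st.py 4
```

```text
clk 41.02 tcp [ 622.4 -182.3   17.5] grasp [ 622.8 -182.2] head -61.92 zax [-0.0165 -0.0037] jawtilt -0.005 padtilt 0.016 rad -0.015 lat -0.008 w 48.1 F [-0.3  0.  -0.8] j3 1.49 j6 0.62
```

Emit:
step_arm:
  moves:
    - {"tx": 0,"ty": 0,"tz": -0.8,"roll": 0,"fingers": 1}

```text
clock: 41.1
tcp_pos: [0.6224, -0.1823, 0.0174]
tcp_rot: [-0.0, 0.97, 0.243, -0.009]
contact_force: [-4.8, 1.0, 6.3]
width: 0.524
```

```bash
python3 st.py 4
```

```text
clk 41.30 tcp [ 622.5 -182.3   17.4] grasp [ 622.8 -182.2] head -61.91 zax [-0.0167 -0.0038] jawtilt -0.005 padtilt 0.017 rad -0.015 lat -0.008 w 48.1 F [-4.8  1.5  5.8] j3 1.49 j6 0.62
```

Contact is felt; release and lift.

Emit:
step_arm:
  moves:
    - {"tx": 0,"ty": 0,"tz": 0,"roll": 0,"fingers": 0.4}
    - {"tx": 0,"ty": 0,"tz": 0,"roll": 0,"fingers": 0.2}
    - {"tx": 0,"ty": 0,"tz": 0,"roll": 0,"fingers": 0}
    - {"tx": 0,"ty": 0,"tz": 0,"roll": 0,"fingers": 0}
    - {"tx": 0,"ty": 0,"tz": 0,"roll": 0,"fingers": 0}
    - {"tx": 0,"ty": 0,"tz": 0,"roll": 0,"fingers": 0}
    - {"tx": 0,"ty": 0,"tz": 20,"roll": 0,"fingers": 0}
    - {"tx": 0,"ty": 0,"tz": 40,"roll": 0,"fingers": 0}
    - {"tx": 0,"ty": 0,"tz": 40,"roll": 0,"fingers": 0}
    - {"tx": -10,"ty": 5,"tz": 35,"roll": 0,"fingers": 0}

```text
clock: 42.13
tcp_pos: [0.6068, -0.1749, 0.1449]
tcp_rot: [-0.006, 0.97, 0.242, -0.015]
contact_force: [0.9, -0.5, 0.3]
width: 1.002
```

```bash
python3 st.py 4; python3 ol.py w31; python3 -c "
import cv2;im=cv2.imread('pics/w31.png');cv2.imwrite('pics/c31.png',cv2.resize(im[100:270,200:360],None,fx=3.5,fy=3.5,interpolation=cv2.INTER_CUBIC))"; python3 st.py 0
```

```text
clk 42.33 tcp [ 607.  -174.7  144.5] grasp [ 607.5 -174.7] head -61.95 zax [-0.0291  0.003 ] jawtilt -0.016 padtilt 0.024 rad -0.029 lat -0.005 w 92.0 F [-0.6 -0.1  0.2] j3 1.47 j6 0.62
clk 42.33 tcp [ 607.  -174.7  144.5] head -61.95 w 92.0 F [-0.6 -0.1  0.2]
[ 255  121   86  117 2278] 621 [array([ 622.8, -181.8]), array([114. ,  78.3]), np.float64(28.0)]
[  0 200  15  47 329] 95 [array([443.6,  56.1]), array([51.7, 14. ]), np.float64(13.5)]
clk 42.38 tcp [ 606.  -174.2  142.6] grasp [ 606.6 -174.3] head -61.96 zax [-0.0323  0.0045] jawtilt -0.019 padtilt 0.026 rad -0.032 lat -0.005 w 92.1 F [-0.2  0.4 -0.9] j3 1.47 j6 0.62
```

View pics/c31.png

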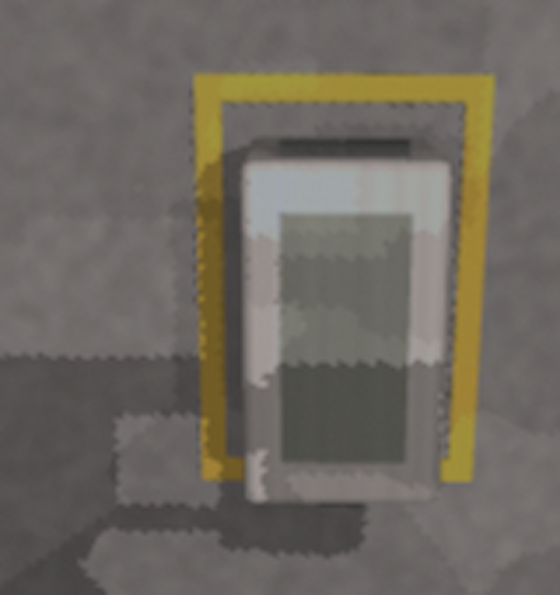

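```bash
python3 - <<'E'
from w import *
c=calibration("wrist")
c["world_from_camera"]=np.array(c["world_from_camera"]);
# correct for the motion since the picture (about +1,-0.5,+2 mm)
c["world_from_camera"][:3,3]+=[.001,-.0005,.0019]
q=np.array([(243,160),(448,160),(437,498),(245,503)])/3.5+[199.5,99.5]
w=onplane(c,q,.052)*1000
d=np.roll(w,-1,0)-w; print(w.mean(0),np.degrees(np.arctan2(d[:,1],d[:,0])).round(1),np.hypot(*d.T).round(1))
q=np.array([(195,74),(495,76),(470,482),(203,480)])/3.5+[199.5,99.5]
w=onplane(c,q,0)*1000
d=np.roll(w,-1,0)-w; print(w.mean(0),np.degrees(np.arctan2(d[:,1],d[:,0])).round(1),np.hypot(*d.T).round(1))
E
```

```text
[ 622.48663328 -180.54793499] [ -61.8 -151.3  120.1   27.8] [45.4 81.2 46.7 82.8]
[ 622.32054638 -181.79778836] [ -62.3 -152.3  118.    27.9] [ 78.  114.   77.4 114.4]
```

Emit:
step_arm:
  moves:
    - {"tx": -20,"ty": 10,"tz": 30,"roll": 0,"fingers": 0}
    - {"tx": -35,"ty": 20,"tz": 5,"roll": 0,"fingers": 0}
    - {"tx": -35,"ty": 20,"tz": 0,"roll": 0,"fingers": 0}
    - {"tx": -35,"ty": 20,"tz": 0,"roll": 0,"fingers": 0}
    - {"tx": -35,"ty": 15,"tz": 0,"roll": 0,"fingers": 0}

```text
clock: 42.8
tcp_pos: [0.4412, -0.0886, 0.1627]
tcp_rot: [-0.014, 0.97, 0.241, -0.024]
contact_force: [-0.1, -0.4, 0.7]
width: 1.001
```

```bash
python3 st.py 2; python3 - <<'E'
from w import *
for n in("top","side"): cv2.imwrite(f"pics/{n}F.png",read_camera(n))
for cam in ["top","side"]:
    im=cv2.imread(f"pics/{cam}F.png");c=calibration(cam)
    for st,ce,l in blobs(yellow(im),40): print(cam,st,ringcen(c,l,41.5),ringcen(c,l,28.5),[np.round(v,1) for v in cv2.minAreaRect(ringfit(c,l)[0].astype(np.float32))])
    for st,ce,l in blobs(blue(im),50):
        if st[4]<450: print(cam,st,[capfit(c,ce,*d)[0].round(1).tolist() for d in [(.0155,.044,.060),(.0165,.066,.084),(.021,.078,.096)]])
E
```

```text
clk 42.90 tcp [436.  -85.9 159.7] grasp [437.2 -86.2] head -62.12 zax [-0.0606  0.0185] jawtilt -0.045 padtilt 0.045 rad -0.063 lat 0.006 w 92.1 F [ 0.7 -0.  -0.3] j3 1.96 j6 0.63
top [340 134  31  21 123] (array([ 636.7, -173.5]), 4.5) (array([ 647.7, -163.8]), 6.23) [array([ 663.8, -160.6]), array([20.2, 78. ]), np.float64(27.9)]
top [429 179  28  18 106] (array([ 541.1, -373.8]), 1.8) (array([ 553.7, -365.7]), 3.0) [array([ 570.3, -356.9]), array([21.8, 72.9]), np.float64(31.8)]
top [441 208  25   9  83] (array([ 541. , -374.5]), 1.84) (array([ 526.8, -377.4]), 2.26) [array([ 504.7, -384.6]), array([14.4, 57.8]), np.float64(11.4)]
top [238 225  28  28 263] (array([437.6,  66.2]), 11.44) (array([437.3,  79.7]), 1.94) [array([437. ,  80.5]), array([62. , 62.2]), np.float64(1.0)]
top [149 245  45  45 302] (array([368.9, 264.3]), 4.26) (array([370.1, 254.1]), 10.67) [array([369.9, 261.5]), array([76.4, 75.8]), np.float64(30.5)]
top [284 125   8   8  53] [[681.6, 2.4], [674.2, 2.1], [670.4, 1.9]]
top [273 129   9   9  53] [[671.0, 25.1], [663.9, 24.2], [660.1, 23.7]]
top [288 134   8  
[... 975 characters left out ...]
 250] (array([ 539.1, -374.4]), 1.9) (array([ 529.4, -382.2]), 10.14) [array([ 532.6, -378.6]), array([74.2, 89.7]), np.float64(34.0)]
side [176 170  11  10  89] [[379.0, 286.1], [369.8, 261.8], [365.0, 249.2]]
side [320 185  12  18 102] [[657.0, -9.5], [640.8, -26.3], [632.3, -35.0]]
side [233 205  11  10  92] [[436.1, 78.5], [425.4, 59.4], [419.9, 49.6]]
side [384 293  20  19 284] [[558.4, -361.1], [544.6, -369.0], [537.5, -373.1]]
side [466 409  28  11 211] [[509.0, -645.2], [496.5, -645.9], [490.0, -646.2]]h.py:31: RuntimeWarning: The iteration is not making good progress, as measured by the 
 improvement from the last ten iterations.
  s=fsolve(lambda p:cen(p)[0]-ce,onplane(c,ce,z1)[0])
```

View pics/topF.png

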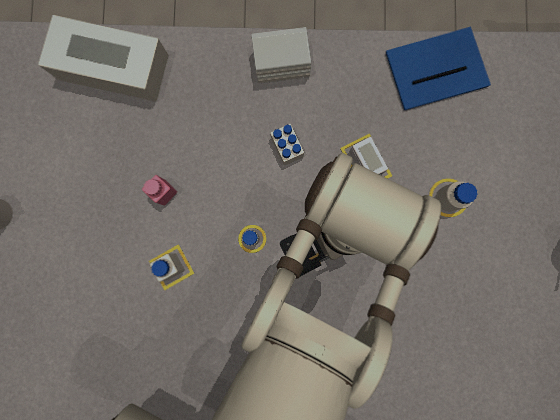

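View pics/sideF.png

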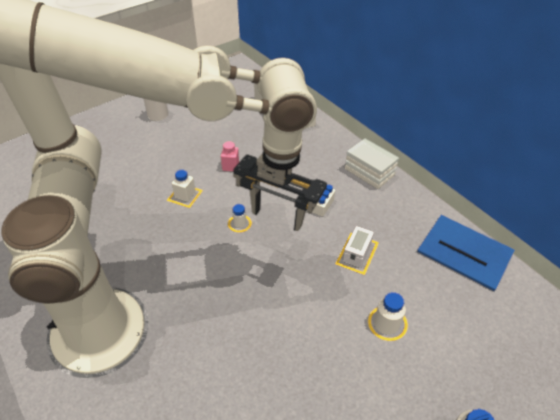

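```bash
python3 -c "
from workcell import job; print(job.finish_job())"
```

```text
the job is handed in; nothing more can be done
None
```

I placed all four containers upright in their matching outlines, released them, moved the gripper clear and handed the job in at about 43 s of the 112 s allowed. I got no verdict back.

The last camera checks (top, side and wrist) showed these offsets from the outline centres:

| Container | Offset from centre | Squared up |
|---|---|---|
| Large bottle | about 2 mm | n/a |
| Jar | under 1 mm | n/a |
| Square bottle | 1–3 mm, depending on the camera | yes, judged by the grip heading (30.9°) against the outline (30.8°) and by eye |
| Metal box | about 1 mm | yes, measured within about 0.5° |

- **Bystanders:** the six tube caps on the rack are at the same pixels as before the job, so the rack has not moved. The pink look-alike stands where it was in the top view.
- **Disagreements:** the cameras differed by 1–3 mm. For the large bottle, top and side agree on about −1.7 mm in x, but in y top says −1.4 mm and side says +1.3 mm. For the square bottle, top and wrist give about 1 mm and side about 3 mm.
- **Trouble on the way:** the tool's tilt drifted during multi-step moves, up to about 5°. I brought it back to about 2° or less in the gripping direction before each grasp and set each container down until the force reading showed contact. While I was closing on the large bottle the arm crept up about 11 mm, so it was held near its shoulder; it did not slip.

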